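# Make up a brake and wheel-nut kit

## Task

Make up the kit for the next job: lay all the brake pads down in the blue drawer (they may lie on one another), and pour all the wheel nuts from the scoop into the shallow dish, bringing the lip down close over the dish before you tip the scoop so that none bounces out. Stand the empty scoop back on its mat, and once all the nuts are in, press the white cover straight down over the dish until both hooks have snapped shut over it. Leave the carton and the can alone.

Things in the scene. Friction and masses are not known exactly. Their poses are not given: they have to be found in the camera images.
- kit_base: Grey plastic kit base fixed to the bench, 150 (x) x 165 (y) x 12 mm, with a shallow steel dish on it and a black snap hook at each y side. Origin: underside centre, on the bench; x and y along its sides, z up.
- dish (a point): Centre of the shallow dish's inner floor, 15 mm above the bench. The dish is a rectangular tray, outside 130 (x) x 114 (y) mm, walls 3 mm thick, rim 33 mm above the bench (18 mm above this floor). Axes as the kit base.
- hook_left (a joint): Springy black snap hook at the base's +y side, 24 mm wide (along x); stem 65.5 to 71.5 mm from the middle, top 80 mm above the bench. Angle (rad): 0 upright, grows outwards. Its head slopes from 6 mm outwards at the top to 6 mm inwards, with a flat catch beneath, 58 mm above the bench. A cover pressed straight down (10 to 20 N in all) bends both about 0.1 until they spring back to 0 over its top.
- hook_right (a joint): The same hook, mirrored, at the kit base's -y side; 0 = upright, grows outwards (rad).
- cover_grip (a point): Middle of the rib handle of the white cover, an upside-down shallow box 148 (x) x 128 (y) x 44 mm, walls 3 mm, 0.18 kg, z up. Rib on its top along y: 14 (x) x 70 (y) x 34 mm; this point is 61 mm above the cover's lower edge, 17 mm below the rib's top. Goes over the dish with x along the base's x (either way round); home, it stands on the base (12 mm) and this point is 73 mm above the bench.
- mat: Black rubber mat fixed on the bench, 190 (x) x 100 (y) x 4 mm, the scoop's place. Origin: underside centre.
- scoop: Open steel pouring scoop, about 0.25 kg empty, 162 mm long, 78 mm wide (86 over the handle), walls 45 mm high, on the mat, nuts in it. Origin: centre of its underside. x points from the open lip (-x end) to the closed back, z up. The floor is flat from x = -30 to +75 mm; from x = -30 mm to the lip it rises 15 degrees. Slippery: nuts slide out when the lip end is tipped down 30 to 45 degrees.
- scoop_grip (a point): Middle of the scoop's black handle: a bar across the scoop (along its y) above its middle, 14 (x) x 86 (y, 78 clear between the posts) x 24 mm (z); this point is 105 mm above the scoop's underside and 5 mm behind its origin (+x). Axes as the scoop.
- scoop_lip (a point): Middle of the scoop's pouring lip, at x = -85 mm, 18 mm above its underside, 72 mm wide inside. Axes as the scoop.
- drawer_floor (a point): Centre of the inner floor of a blue plastic drawer with a white front, fixed on the bench: outside 160 (x) x 230 (y) x 50 mm, walls and floor 5 mm, open on top. This point is 5 mm above the bench; axes along its sides, z up.
- nut0_mid (a point): Middle of a dark steel wheel nut (one of 4 to 6, None if absent): hexagonal, 28 mm wide, 16 mm high, 45 g, at first in the scoop. z along its bore.
- nut1_mid (a point): Middle of a dark steel wheel nut (one of 4 to 6, None if absent): hexagonal, 28 mm wide, 16 mm high, 45 g, at first in the scoop. z along its bore.
- nut2_mid (a point): Middle of a dark steel wheel nut (one of 4 to 6, None if absent): hexagonal, 28 mm wide, 16 mm high, 45 g, at first in the scoop. z along its bore.
- nut3_mid (a point): Middle of a dark steel wheel nut (one of 4 to 6, None if absent): hexagonal, 28 mm wide, 16 mm high, 45 g, at first in the scoop. z along its bore.
- nut4_mid (a point): Middle of a dark steel wheel nut (one of 4 to 6, None if absent): hexagonal, 28 mm wide, 16 mm high, 45 g, at first in the scoop. z along its bore.
- nut5_mid (a point): Middle of a dark steel wheel nut (one of 4 to 6, None if absent): hexagonal, 28 mm wide, 16 mm high, 45 g, at first in the scoop. z along its bore.
- pad0_mid (a point): Middle of a dark brake pad (one of 2 to 4, None if absent) lying flat on the bench: 100 (x) x 44 (y) mm, 18 mm thick in all (steel back 6 mm below, friction block 76 x 44 x 12 mm above), about 0.28 kg. Middle is 9 mm above its underside; x along its length, z up.
- pad1_mid (a point): Middle of a dark brake pad (one of 2 to 4, None if absent) lying flat on the bench: 100 (x) x 44 (y) mm, 18 mm thick in all (steel back 6 mm below, friction block 76 x 44 x 12 mm above), about 0.28 kg. Middle is 9 mm above its underside; x along its length, z up.
- pad2_mid (a point): Middle of a dark brake pad (one of 2 to 4, None if absent) lying flat on the bench: 100 (x) x 44 (y) mm, 18 mm thick in all (steel back 6 mm below, friction block 76 x 44 x 12 mm above), about 0.28 kg. Middle is 9 mm above its underside; x along its length, z up.
- pad3_mid (a point): Middle of a dark brake pad (one of 2 to 4, None if absent) lying flat on the bench: 100 (x) x 44 (y) mm, 18 mm thick in all (steel back 6 mm below, friction block 76 x 44 x 12 mm above), about 0.28 kg. Middle is 9 mm above its underside; x along its length, z up.
- carton: Small cardboard carton, 70 x 70 x 60 mm. Not part of the job: leave alone. Origin: underside centre.
- can: Grey metal can, 64 mm across, 130 mm high. Not part of the job: leave alone. Origin: underside centre.
There are look-alikes about, which are no part of the job. What is shaped like the part that bears cover_grip but brown is not meant. What is shaped like the part that bears pad3_mid but turquoise is not meant.

How it is judged:
On the way, in this order (a step that is already met when the one before it is completed fails the run):
1. the scoop is tipped with its lip low over the dish (angle between scoop_grip's own z axis and vertical above 0.35 rad and height (world z) of scoop_lip below 0.1 m and x of scoop_lip in the frame of dish between -0.07 and 0.07 m and y of scoop_lip in the frame of dish between -0.06 and 0.06 m), for 0.1 s.
2. all the nuts lie in the dish (x of nut0_mid in the frame of dish between -0.063 and 0.063 m and y of nut0_mid in the frame of dish between -0.055 and 0.055 m and z of each of nut0_mid, nut1_mid, nut2_mid, nut3_mid, nut4_mid, nut5_mid in the frame of dish below 0.04 m and x of nut1_mid in the frame of dish between -0.063 and 0.063 m and y of nut1_mid in the frame of dish between -0.055 and 0.055 m and x of nut2_mid in the frame of dish between -0.063 and 0.063 m and y of nut2_mid in the frame of dish between -0.055 and 0.055 m and x of nut3_mid in the frame of dish between -0.063 and 0.063 m and y of nut3_mid in the frame of dish between -0.055 and 0.055 m and x of nut4_mid in the frame of dish between -0.063 and 0.063 m and y of nut4_mid in the frame of dish between -0.055 and 0.055 m and x of nut5_mid in the frame of dish between -0.063 and 0.063 m and y of nut5_mid in the frame of dish between -0.055 and 0.055 m), for 0.3 s.
3. the cover is down over the dish and both hooks have snapped over it (all of step 2 and z of cover_grip in the frame of kit_base below 0.0755 m and horizontal distance between cover_grip and dish below 0.006 m and angle between cover_grip's own z axis and vertical below 0.04 rad and value of joint each of hook_left, hook_right below 0.05 rad), for 0.3 s.
At the end, for the whole second after the job is handed in: All nuts in the dish; pads lying (within 0.6 rad of flat, either side up) in the drawer; cover level, within 6 mm of the dish centre, down within 2.5 mm, both hooks within 0.05 rad of upright; scoop level on its mat, its origin within 40 mm of the mat centre (all of step 3 and x of pad0_mid in the frame of drawer_floor between -0.075 and 0.075 m and y of pad0_mid in the frame of drawer_floor between -0.11 and 0.11 m and z of each of pad0_mid, pad1_mid, pad2_mid, pad3_mid in the frame of drawer_floor below 0.05 m and (angle between pad0_mid's own z axis and vertical below 0.6 rad or angle between pad0_mid's own z axis and vertical above 2.54 rad) and x of pad1_mid in the frame of drawer_floor between -0.075 and 0.075 m and y of pad1_mid in the frame of drawer_floor between -0.11 and 0.11 m and (angle between pad1_mid's own z axis and vertical below 0.6 rad or angle between pad1_mid's own z axis and vertical above 2.54 rad) and x of pad2_mid in the frame of drawer_floor between -0.075 and 0.075 m and y of pad2_mid in the frame of drawer_floor between -0.11 and 0.11 m and (angle between pad2_mid's own z axis and vertical below 0.6 rad or angle between pad2_mid's own z axis and vertical above 2.54 rad) and x of pad3_mid in the frame of drawer_floor between -0.075 and 0.075 m and y of pad3_mid in the frame of drawer_floor between -0.11 and 0.11 m and (angle between pad3_mid's own z axis and vertical below 0.6 rad or angle between pad3_mid's own z axis and vertical above 2.54 rad) and horizontal distance between scoop and mat below 0.04 m and angle between scoop_grip's own z axis and vertical below 0.06 rad and height (world z) of scoop below 0.012 m and linear speed of scoop below 0.02 m/s); the robot touches nothing.
It fails at once if the scoop is tipped with nuts in it while its lip is high (more than 85 mm above the dish's floor) (angle between scoop_grip's own z axis and vertical above 0.6 rad and height (world z) of scoop_lip above 0.1 m and distance between any of nut0_mid, nut1_mid, nut2_mid, nut3_mid, nut4_mid, nut5_mid and scoop below 0.085 m).
It fails at once if a bystander (carton or can) is moved more than 30 mm (distance of any of carton, can from where it was at the start of the episode above 0.03 m).
Of nut0, nut1, nut2, nut3, nut4, nut5 only 4 to 6 are there at a start; the rules pass over those that are not, and their reading is None.
Of pad0, pad1, pad2, pad3 only 2 to 4 are there at a start; the rules pass over those that are not, and their reading is None.
At some moment in a run one of pad0, pad1, pad2, pad3 may be knocked a few centimetres aside while the robot is not near it.
It also fails if it takes over 210 s, if anything falls off the work surface, if the arm or the gripper's body presses on something with over 40 N, if the wrist force passes 120 N, or if a joint passes its speed limit or range.

## Robot

A 6-joint arm with a two-finger parallel gripper is mounted at the origin on the work surface. World frame = base frame: x ahead of the robot, y to its left, z up, the work surface at z = 0. Lengths are in m, angles in rad, forces in N, time in s.
With the tool pointing down it reaches from about 0.35 to 0.725 m from the base axis. Payload 6 kg.
Tool frame: the origin (TCP) lies at the very end of the fingers, on their centre line; the grasp point (between the pads) lies 19 mm behind it; z points along the fingers, x is the direction in which the jaws open and shut, and the axes are right-handed (so a half turn about z gives the same grasp; the last joint's range is limited). The gripper opens to 85 mm and grips with 20 to 120 N. Pads are 22 mm wide; open, the fingers measure 114 mm over their backs; the gripper's body (76 mm by 85 mm) begins 54 mm behind the grasp point. The pads swing forward as they close: fully open they stand 13 mm farther back than shut.
Start: joints at [-0.953, 0.04, 0.085, 0, -1.615, -0.334], TCP at [0.168, -0.576, 0.231] pointing down, gripper open.
Joint ranges: [-2.56, 2.56], [-1.29, 2.01], [-1.08, 1.49], [-3.29, 1.98], [-2.81, -0.18], [-2.99, 2.99]. Speed limits (rad/s): [2.57, 2.57, 3.01, 3.14, 3.14, 3.14].

## Interface

Orientations are given as a rotation vector (axis times angle).
In Python, from plant import r, viewer, look_for gives the robot as it stands.
- The arm moves only by the tool servo_tool, never from a script. Its argument "moves" is text: rows parted by semicolons, each of 4 numbers parted by spaces: the shift along the tool's x, y, z in m, then the turn about the tool's z in degrees. A call has 1 to 5 rows; each row shifts and turns the commanded pose from where the row before left it, along the tool's axes as they then stand; what a row does not reach is not made up. A row lasts 1/10 s, in which the tool goes at most 50 mm and 8.59 degrees, less where a joint would pass 70% of its speed; a pose out of reach is approached as far as the arm can. A call with a gripper value outside its range is refused whole. "grip" is the finger opening in m, from 0 to 0.0854, set as the call begins (left out, the last holds). The fingers move at their own pace and stop on an object; "force" is the grip in N (left out, the last holds). Time passes only in rows, so rows that do not move let the fingers close. It gives the time, the measured TCP pose, the force and the opening at its end, in the units of the state.
- r.state(): the state, without advancing time (a new reading comes with each control period).
- viewer.grab_frame(name): name is "side" or "top"; returns a dict with "frame" (480x640x3 uint8, blue, green, red), "K" (3x3 intrinsics, pixels), "world_to_cam" (4x4, takes a point from world to camera coordinates). Camera axes: x right, y down, z forward; pixel columns grow to the right and rows downward; lengths in m; the calibration is good to about 2 mm. A picture is of the moment at which its call begins. There is no depth.
- r.job_done(): hands the job in, once; it reports no verdict.
Trained networks look in a picture, given as the dict that the camera call returned (one of the last four; its "shot" number tells which), for a name from the list of things; names that differ only in an ending like _2 or _b are one class to them, and where a whole thing is asked for, a point or a joint stands for the part that bears it (a point fixed in the world has none). Each returns a list of dicts, best first, with "confidence" (0 to 1); they miss things now and then, are a little off and sometimes report something else, mostly with a low value. They report only what shows in the picture. A call takes as long as a camera call. They do not tell look-alikes from the thing itself.
- look_for(picture, name): "centre" ([column, row] in pixels, amid what is visible of it).
The state is a dict: "time_s": time; "joints": joint angles; "joint_velocities": joint speeds; "effort": joint torques, N m; "tool_pos": TCP position; "tool_rot": TCP orientation; "contact_force": force on the tool from outside, world axes, zero at the start; "torque": the same for the moment, N m; "finger_gap": finger opening in m.
Only numpy, scipy, OpenCV 4.12 (cv2) and the standard library are available. Lean on these libraries where they do the work, as an engineer would, in place of code of your own. Each camera call takes 0.05 s, during which the arm holds its last target.

## Working session

There is one attempt and no reset: what is moved stays moved. The work goes in short steps, Python scripts to look and compute and a tool call to move; the robot and the scene stay as the last step left them, time stands still between calls to the robot, and variables do not carry over. Pictures are saved under pics/ and viewed, and the job is handed in when it is done.

Besides the shell and the picture viewer there is one more tool, called by a JSON object that holds its "name" and its "arguments". servo_tool: Moves the arm, as the interface text tells. Its arguments: {"type":"object","properties":{"moves":{"type":"string"},"grip":{"type":"number"},"force":{"type":"number"}},"required":["moves"]}

```bash
ls; mkdir -p pics; cat > h.py <<'E'
import numpy as np, cv2, json
from scipy.spatial.transform import Rotation as R
from plant import r, viewer, look_for
def grab(name,fn=None):
    p=viewer.grab_frame(name)
    if fn: cv2.imwrite('pics/'+fn,p['frame'])
    return p
def proj(p,X):
    X=np.atleast_2d(X); T=np.array(p['world_to_cam']);K=np.array(p['K'])
    c=X@T[:3,:3].T+T[:3,3]; u=c@K.T
    return u[:,:2]/u[:,2:]
def atz(p,uv,z):
    T=np.array(p['world_to_cam']);K=np.array(p['K'])
    d=np.linalg.solve(K,np.array([uv[0],uv[1],1.])); Rm=T[:3,:3]
    o=-Rm.T@T[:3,3]; d=Rm.T@d
    return o+d*(z-o[2])/d[2]
E
python3 - <<'E'
from h import *
np.set_printoptions(precision=4,suppress=True)
print({k:np.round(v,3) for k,v in r.state().items()})
for n in ['top','side']:
    p=grab(n,n+'0.png'); T=np.array(p['world_to_cam']); print(n,-T[:3,:3].T@T[:3,3], T[:3,:3])
    for k in ['kit_base','cover_grip','mat','scoop','scoop_grip','scoop_lip','drawer_floor','nut0_mid','pad0_mid','carton','can','hook_left','hook_right','dish']:
        try: print(k,[(np.round(d['centre']).tolist(),round(d['confidence'],2)) for d in look_for(p,k)])
        except Exception as e: print(k,e)
E
```

```text
pics
{'time_s': np.float64(0.0), 'joints': array([-0.953,  0.041,  0.084, -0.001, -1.615, -0.334]), 'joint_velocities': array([ 0.   ,  0.   , -0.   ,  0.001,  0.001,  0.   ]), 'effort': array([ -0.001, -36.819,  34.742,   6.932,  -0.005,  -0.   ]), 'tool_pos': array([ 0.168, -0.576,  0.23 ]), 'tool_rot': array([-1.884, -2.512, -0.002]), 'contact_force': array([ 0.755,  0.469, -0.536]), 'torque': array([ 0.017, -0.023, -0.041]), 'finger_gap': np.float64(0.085)}
top [ 0.2746 -0.0609  1.2631] [[ 0.0148 -0.9997 -0.0169]
 [-0.9811 -0.0113 -0.1932]
 [ 0.193   0.0194 -0.981 ]]
kit_base [([311.0, 269.0], 0.71), ([465.0, 169.0], 0.33)]
cover_grip [([489.0, 268.0], 0.93), ([484.0, 355.0], 0.75), ([461.0, 169.0], 0.27)]
mat [([403.0, 260.0], 0.95)]
scoop [([419.0, 243.0], 0.7), ([314.0, 268.0], 0.19)]
scoop_grip [([421.0, 246.0], 0.91)]
scoop_lip [([422.0, 244.0], 0.64)]
drawer_floor [([159.0, 257.0], 0.61)]
nut0_mid [([312.0, 268.0], 0.54)]
pad0_mid [([429.0, 270.0], 0.69), ([386.0, 184.0], 0.65), ([490.0, 267.0], 0.32)]
carton [([464.0, 169.0], 0.92)]
can [([176.0, 151.0], 0.64)]
hook_left [
[... 402 characters left out ...]
395.0], 0.95)]
mat [([336.0, 351.0], 0.92), ([330.0, 396.0], 0.65), ([303.0, 330.0], 0.57), ([434.0, 350.0], 0.23)]
scoop [([334.0, 323.0], 0.81)]
scoop_grip [([335.0, 327.0], 0.95), ([359.0, 222.0], 0.38)]
scoop_lip [([332.0, 324.0], 0.94)]
drawer_floor [([291.0, 187.0], 0.78)]
nut0_mid [([370.0, 164.0], 0.72)]
pad0_mid [([397.0, 299.0], 0.92)]
carton [([436.0, 350.0], 0.62), ([334.0, 350.0], 0.33)]
can [([368.0, 165.0], 0.67), ([334.0, 324.0], 0.39), ([397.0, 299.0], 0.35)]
hook_left [([299.0, 228.0], 0.64)]
hook_right [([301.0, 267.0], 0.66), ([289.0, 187.0], 0.4), ([297.0, 229.0], 0.37)]
dish [([295.0, 258.0], 0.78), ([301.0, 266.0], 0.64), ([330.0, 351.0], 0.64), ([320.0, 325.0], 0.36)]
```

View pics/top0.png

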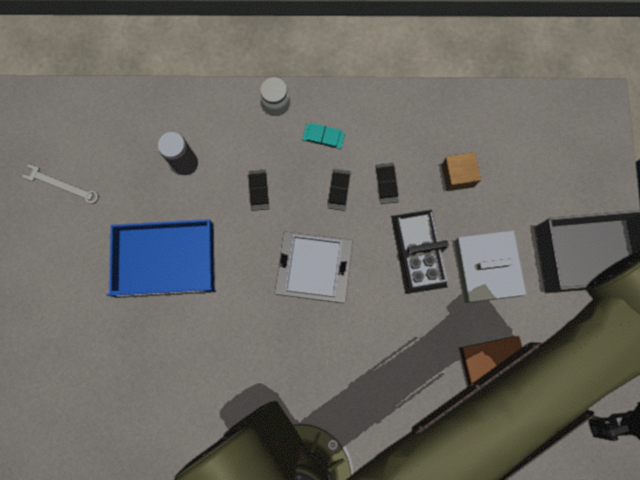

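View pics/side0.png

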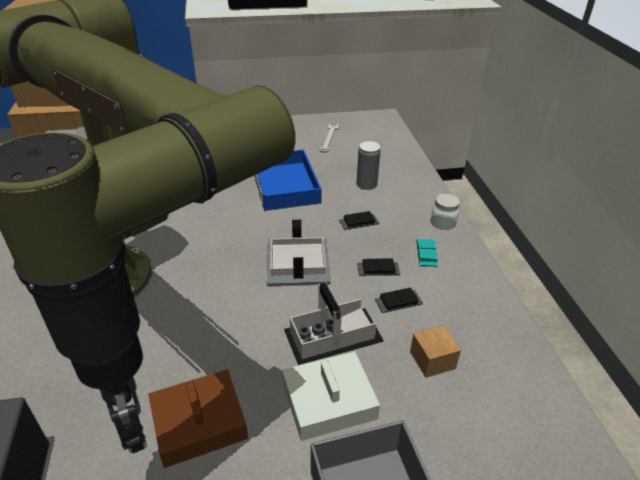

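```bash
python3 - <<'E'
import cv2
a=cv2.imread('pics/top0.png'); b=cv2.imread('pics/side0.png')
cv2.imwrite('pics/c1.png',cv2.resize(a[195:310,370:530],None,fx=5,fy=5,interpolation=cv2.INTER_CUBIC))
cv2.imwrite('pics/c2.png',cv2.resize(b[205:445,250:470],None,fx=2.5,fy=2.5,interpolation=cv2.INTER_CUBIC))
cv2.imwrite('pics/c3.png',cv2.resize(a[160:310,240:400],None,fx=4,fy=4,interpolation=cv2.INTER_CUBIC))
E
```

```text
(no output)
```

View pics/c1.png

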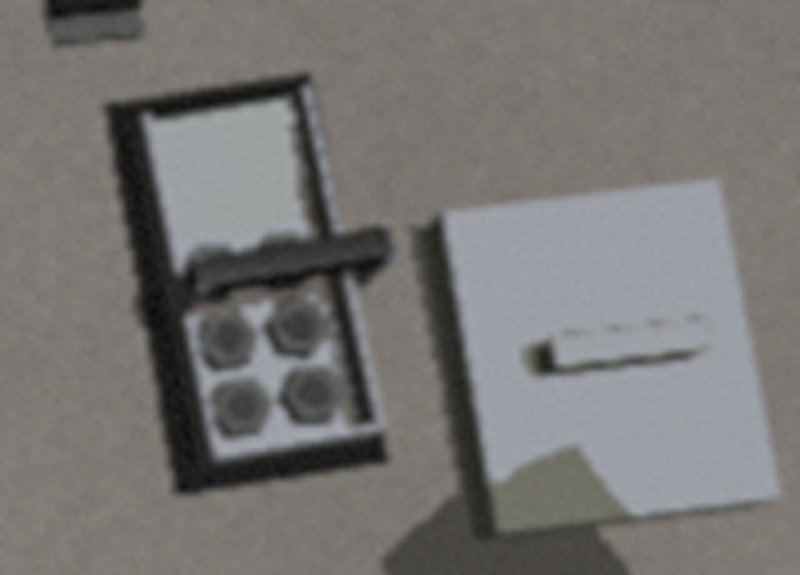

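View pics/c2.png

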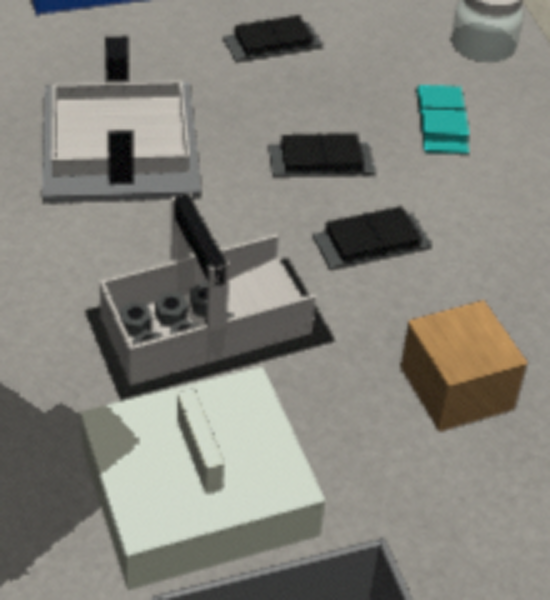

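View pics/c3.png

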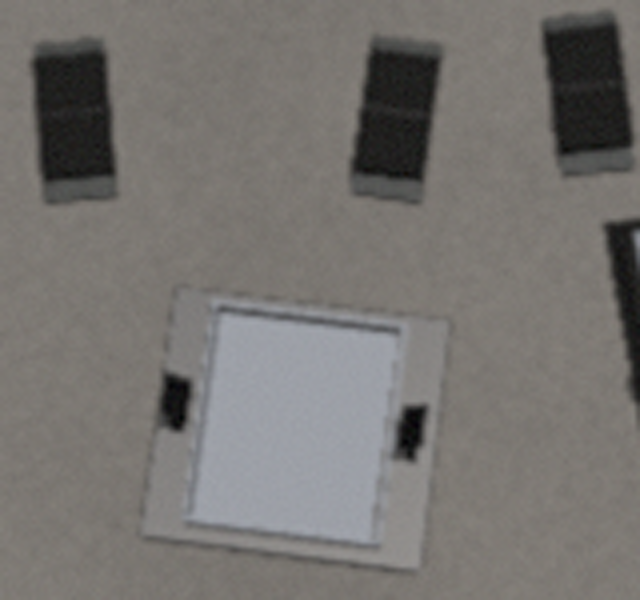

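```bash
cat >> h.py <<'E'
from scipy.optimize import least_squares
def fit(obs,g):
    # obs: list of (pic, model pts (n,3), pixels (n,2)); g=[x,y,yaw]; returns x,y,yaw, rms px
    def pts(q,M):
        c,s=np.cos(q[2]),np.sin(q[2]); M=np.array(M,float)
        return np.c_[q[0]+c*M[:,0]-s*M[:,1], q[1]+s*M[:,0]+c*M[:,1], M[:,2]]
    f=lambda q: np.concatenate([(proj(p,pts(q,M))-np.array(u)).ravel() for p,M,u in obs])
    s=least_squares(f,g); return s.x, np.abs(s.fun).max(), s.fun.reshape(-1,2)
E
python3 - <<'E'
from h import *
np.set_printoptions(precision=4,suppress=True)
t=grab('top','t1.png'); s=grab('side','s1.png')
off=np.array([240,160]); Z=lambda a,o,f:np.array(a,float)/f+np.array(o)
# top image: up=+x, left=+y
base=[(75,82.5,12),(75,-82.5,12),(-75,-82.5,12),(-75,82.5,12)]
print('base top',fit([(t,np.array(base)/1e3,Z([(178,288),(449,320),(420,570),(143,537)],off,4))],[.3,0,0])[:2])
sb=Z([(48,87),(192,84),(201,190),(41,194)],(250,205),2.5)
# side: right=+x, up=+y : TL(-x,+y) TR(+x,+y) BR(+x,-y) BL(-x,-y)
mb=[(-75,82.5,12),(75,82.5,12),(75,-82.5,12),(-75,-82.5,12)]
print('base side',fit([(s,np.array(mb)/1e3,sb)],[.3,0,0]))
# pads steel back top z=6: TL(+x,+y) TR(+x,-y) BR BL
mp=np.array([(50,22,6),(50,-22,6),(-50,-22,6),(-50,22,6)])/1e3
for c in [[(33,44),(104,40),(117,196),(46,202)],[(374,37),(441,41),(422,201),(351,195)],[(543,19),(613,12),(633,168),(563,174)]]:
    print('pad',fit([(t,mp,Z(c,off,4))],[.4,0,0])[:2])
mm=np.array([(95,50,4),(95,-50,4),(-95,-50,4),(-95,50,4)])/1e3
print('mat',fit([(t,mm,Z([(107,103),(308,75),(385,462),(178,492)],(370,195),5))],[.3,-.2,0])[:2])
mc=np.array([(74,64,44),(74,-64,44),(-74,-64,44),(-74,64,44)])/1e3
print('cover top',fit([(t,mc,Z([(441,213),(720,180),(780,497),(494,536)],(370,195),5))],[.3,-.3,0])[:2])
# side: cover top TL(-x,+y) TR BR(+x,-y) BL
ms=np.array([(-74,64,44),(74,64,44),(74,-64,44),(-74,-64,44)])/1e3
print('cover side',fit([(s,ms,Z([(83,409),(263,370),(324,503),(128,553)],(250,205),2.5))],[.3,-.3,0])[:2])
md=np.array([(80,115,50),(80,-115,50),(-80,-115,50),(-80,115,50)])/1e3
print('drawer',fit([(t,md,[(111,224),(212,220),(214,293),(110,297)])],[.3,.3,0])[:2])
# scoop handle top (z=117+4) ends; corners of back top z=49
mh=np.array([(5,43,121),(5,-43,121)])
print('scoop back/handle:',[atz(t,u,.121) for u in Z([(193,278),(388,240)],(370,195),5)])
print('wallback corner', [atz(t,u,.049) for u in Z([(213,460),(383,428)],(370,195),5)])
print('can',atz(t,(172,141),.13),'carton',atz(t,(461,163),.06))
E
python3 - <<'E'
import cv2
a=cv2.imread('pics/t1.png')
cv2.imwrite('pics/c4.png',cv2.resize(a[200:310,380:460],None,fx=7,fy=5.4,interpolation=cv2.INTER_CUBIC))
cv2.imwrite('pics/c5.png',cv2.resize(a[205:310,95:225],None,fx=5,fy=5,interpolation=cv2.INTER_CUBIC))
E
```

```text
base top (array([ 0.4631, -0.024 , -0.1081]), np.float64(0.743145112148909))
base side (array([ 0.4652, -0.0246, -0.1313]), np.float64(0.9489938017514703), array([[-0.4853, -0.949 ],
       [ 0.2381, -0.6349],
       [ 0.27  ,  0.8148],
       [-0.0394,  0.4284]]))
pad (array([0.6504, 0.114 , 0.1113]), np.float64(0.5177116918271167))
pad (array([ 0.6536, -0.0809, -0.1109]), np.float64(0.7796304257609563))
pad (array([ 0.6706, -0.1962,  0.1123]), np.float64(0.45172322590281055))
mat (array([ 0.505 , -0.2698,  0.1632]), np.float64(0.6616295792007634))
cover top (array([ 0.4653, -0.4273,  0.1323]), np.float64(0.5641838360569977))
cover side (array([ 0.4676, -0.4268,  0.1188]), np.float64(1.1976162588958914))
drawer (array([0.4731, 0.3242, 0.0603]), np.float64(2.479241123441369))
scoop back/handle: [array([ 0.4843, -0.2286,  0.121 ]), array([ 0.5018, -0.3124,  0.121 ])]
wallback corner [array([ 0.4144, -0.2468,  0.049 ]), array([ 0.4299, -0.3233,  0.049 ])]
can [0.7249 0.2948 0.13  ] carton [ 0.7041 -0.3626  0.06  ]
```

View pics/c4.png

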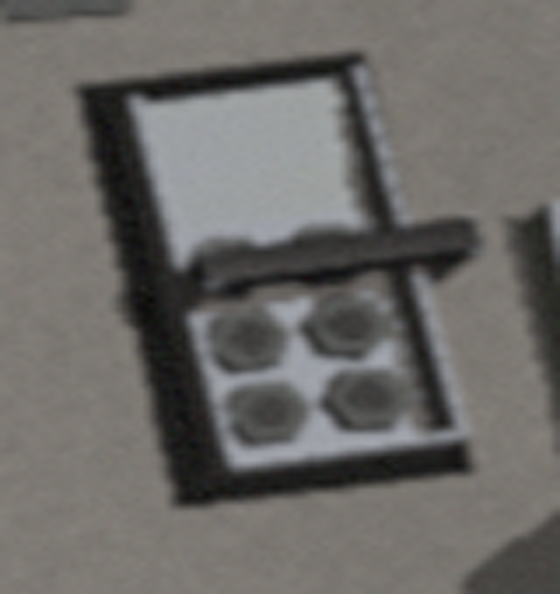

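View pics/c5.png

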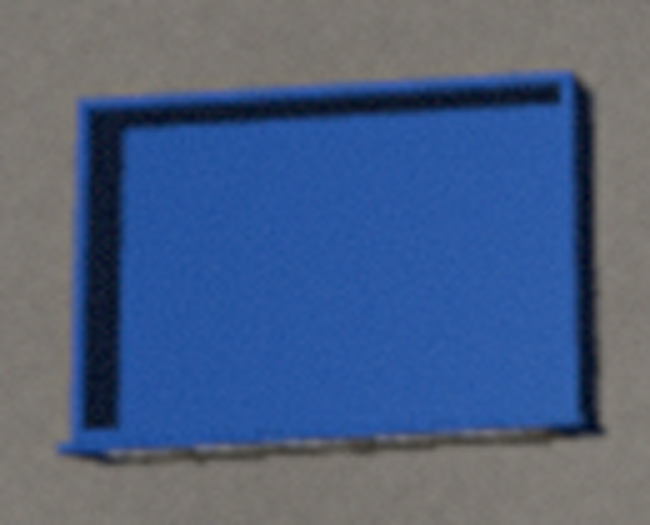

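```bash
cat >> h.py <<'E'
def cur():
    s=r.state(); M=R.from_rotvec(s['tool_rot']).as_matrix()
    return np.array(s['tool_pos']),np.degrees(np.arctan2(M[1,0],M[0,0])),s
def plan(x,y,z,yaw,n,start=None):
    """rows from current (or start=(pos,yaw)) to target; tool down: tool x=(c,s,0), y=(s,-c,0), z=-Z"""
    if start is None:
        p,a,s=cur()
    else: p,a=start
    p=np.array(p,float); d=(yaw-a+180)%360-180
    t=np.array([x,y,z]); rows=[]; st=(t-p)/n
    for i in range(n):
        th=np.radians(a+d*i/n); c,sn=np.cos(th),np.sin(th)
        rows.append('%.4f %.4f %.4f %.1f'%(st[0]*c+st[1]*sn, st[0]*sn-st[1]*c, -st[2], -d/n))
    print('; '.join(rows)); return (t,a+d)
def st():
    p,a,s=cur(); M=R.from_rotvec(s['tool_rot']).as_matrix()
    print('t%.1f'%s['time_s'],np.round(p,4),'yaw %.2f'%a,'tilt %.4f'%np.arccos(-M[2,2]),'F',np.round(s['contact_force'],1),'gap %.4f'%s['finger_gap'],'j',np.round(s['joints'],2))
E
python3 - <<'E'
from h import *
np.set_printoptions(precision=4,suppress=True)
t=grab('top')
Z=lambda a,o,f:np.array(a,float)/f+np.array(o)
md=np.array([(80,115,50),(80,-115,50),(-80,-115,50)])/1e3
print('drawer',fit([(t,md,Z([(79,99),(574,73),(582,428)],(95,205),5))],[.3,.3,0]))
st()
a=plan(.35,-.48,.2,96.4,4)
a=plan(.6706,-.1962,.12,96.4,9,a)
plan(.6706,-.1962,.006,96.4,4,a)
E
```

```text
drawer (array([0.476 , 0.3278, 0.0612]), np.float64(1.2736668937431546), array([[ 0.413 ,  0.5121],
       [ 0.3556,  0.8421],
       [-0.745 , -1.2737]]))
t1.6 [ 0.168  -0.576   0.2312] yaw 106.26 tilt 0.0002 F [-0.7 -0.7  0.4] gap 0.0853 j [-0.95  0.04  0.08  0.   -1.62 -0.33]
0.0103 0.0504 0.0078 2.5; 0.0125 0.0499 0.0078 2.5; 0.0146 0.0493 0.0078 2.5; 0.0167 0.0487 0.0078 2.5
0.0274 0.0389 0.0089 -0.0; 0.0274 0.0389 0.0089 -0.0; 0.0274 0.0389 0.0089 -0.0; 0.0274 0.0389 0.0089 -0.0; 0.0274 0.0389 0.0089 -0.0; 0.0274 0.0389 0.0089 -0.0; 0.0274 0.0389 0.0089 -0.0; 0.0274 0.0389 0.0089 -0.0; 0.0274 0.0389 0.0089 -0.0
0.0000 0.0000 0.0285 -0.0; 0.0000 0.0000 0.0285 -0.0; 0.0000 0.0000 0.0285 -0.0; 0.0000 0.0000 0.0285 -0.0
```

{"name": "servo_tool", "arguments": {"moves": "0.010 0.045 0.008 2.5; 0.0125 0.045 0.008 2.5; 0.015 0.045 0.008 2.5; 0.017 0.045 0.008 2.4; 0.020 0.040 0.000 0", "grip": 0.085, "force": 60}}

```text
time_s: 2.15
tool_pos: [0.3712, -0.4578, 0.1978]
tool_rot: [-2.095, -2.339, -0.0]
contact_force: [0.4, -1.8, -0.1]
finger_gap: 0.085
```

```bash
python3 - <<'E'
from h import *
st()
a=plan(.6706,-.1962,.12,96.4,9)
E
```

```text
t2.1 [ 0.3712 -0.4578  0.1978] yaw 96.30 tilt 0.0020 F [ 0.4 -1.8 -0.1] gap 0.0850 j [-0.55  0.01 -0.   -0.   -1.56 -0.91]
0.0252 0.0363 0.0086 -0.0; 0.0252 0.0363 0.0086 -0.0; 0.0252 0.0363 0.0086 -0.0; 0.0252 0.0363 0.0086 -0.0; 0.0252 0.0363 0.0086 -0.0; 0.0252 0.0363 0.0086 -0.0; 0.0252 0.0363 0.0086 -0.0; 0.0252 0.0363 0.0086 -0.0; 0.0252 0.0363 0.0086 -0.0
```

{"name": "servo_tool", "arguments": {"moves": "0.025 0.036 0.009 0; 0.025 0.036 0.009 0; 0.025 0.036 0.009 0; 0.025 0.036 0.009 0; 0.025 0.036 0.009 0"}}

```text
time_s: 2.65
tool_pos: [0.536, -0.3139, 0.1541]
tool_rot: [2.094, 2.341, 0.0]
contact_force: [0.6, -1.1, -0.2]
finger_gap: 0.0851
```

{"name": "servo_tool", "arguments": {"moves": "0.025 0.036 0.008 0; 0.025 0.036 0.008 0; 0.025 0.036 0.008 0; 0.025 0.036 0.009 0; 0 0 0 0"}}

```text
time_s: 3.15
tool_pos: [0.6687, -0.1958, 0.1175]
tool_rot: [-2.087, -2.343, 0.003]
contact_force: [-2.0, -0.2, -1.0]
finger_gap: 0.085
```

```bash
python3 - <<'E'
from h import *
st()
a=plan(.6706,-.1962,.006,96.4,4)
p=grab('top','a1.png');grab('side','a1s.png')
f=cv2.imread('pics/a1.png'); cv2.imwrite('pics/a1c.png',cv2.resize(f[120:300,240:440],None,fx=3.5,fy=3.3,interpolation=cv2.INTER_CUBIC))
f=cv2.imread('pics/a1s.png'); cv2.imwrite('pics/a1sc.png',cv2.resize(f[160:360,300:500],None,fx=3,fy=3,interpolation=cv2.INTER_CUBIC))
E
```

```text
t3.1 [ 0.6687 -0.1958  0.1175] yaw 96.60 tilt 0.0043 F [-2.  -0.2 -1. ] gap 0.0850 j [ 0.    0.31  0.19 -0.   -1.45 -1.46]
-0.0002 0.0005 0.0279 0.0; -0.0002 0.0005 0.0279 0.0; -0.0002 0.0005 0.0279 0.0; -0.0002 0.0005 0.0279 0.0
```

View pics/a1sc.png

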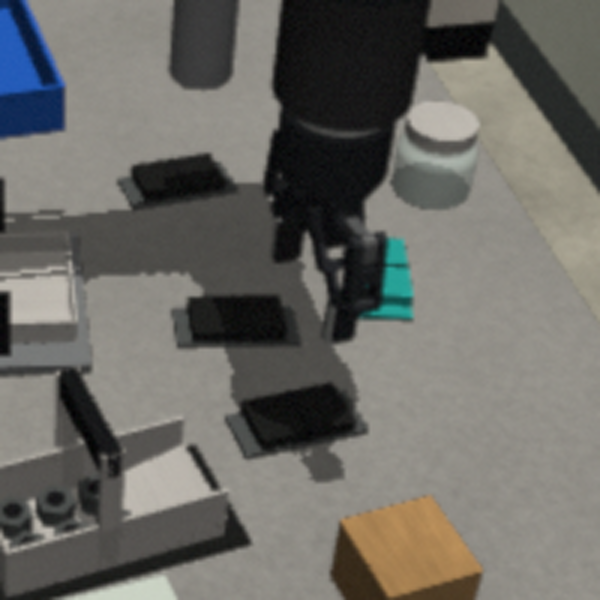

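{"name": "servo_tool", "arguments": {"moves": "0 0 0.028 0; 0 0 0.028 0; 0 0 0.028 0; 0 0 0.022 0; 0 0 0.005 0"}}

```text
time_s: 3.75
tool_pos: [0.6645, -0.2007, 0.0075]
tool_rot: [-2.094, -2.337, 0.003]
contact_force: [0.4, -0.6, -1.0]
finger_gap: 0.0849
```

```bash
python3 - <<'E'
from h import *
st()
f=grab('side')['frame']; cv2.imwrite('pics/a2sc.png',cv2.resize(f[220:360,320:480],None,fx=4,fy=4,interpolation=cv2.INTER_CUBIC))
E
```

```text
t3.8 [ 0.6645 -0.2007  0.0075] yaw 96.27 tilt 0.0043 F [ 0.4 -0.6 -1. ] gap 0.0849 j [-0.01  0.37  0.05 -0.   -1.26 -1.45]
```

View pics/a2sc.png

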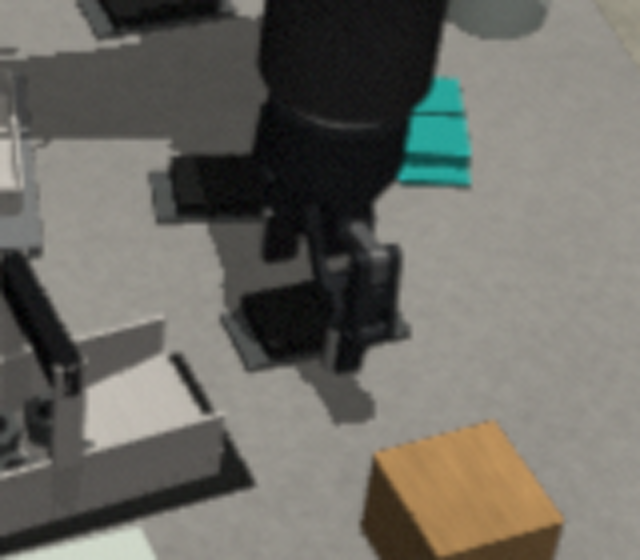

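{"name": "servo_tool", "arguments": {"moves": "0 0 0 0; 0 0 0 0; 0 0 0 0; 0 0 0 0; 0 0 0 0", "grip": 0.0, "force": 60}}

```text
time_s: 4.3
tool_pos: [0.6681, -0.1999, 0.0129]
tool_rot: [2.092, 2.34, 0.003]
contact_force: [-0.8, 1.0, 6.4]
finger_gap: 0.0411
```

```bash
python3 - <<'E'
from h import *
st()
E
```

```text
t4.3 [ 0.6681 -0.1999  0.0129] yaw 96.40 tilt 0.0034 F [-0.8  1.   6.4] gap 0.0411 j [-0.    0.36  0.06  0.   -1.26 -1.45]
```

{"name": "servo_tool", "arguments": {"moves": "0 0 0 0; 0 0 -0.01 0; 0 0 -0.02 0; 0 0 -0.03 0; 0 0 -0.04 0"}}

```text
time_s: 4.8
tool_pos: [0.6651, -0.1995, 0.1083]
tool_rot: [-2.092, -2.337, 0.004]
contact_force: [0.5, -0.1, -3.4]
finger_gap: 0.041
```

```bash
python3 - <<'E'
from h import *
st()
f=grab('side')['frame']; cv2.imwrite('pics/a3sc.png',cv2.resize(f[180:340,320:480],None,fx=4,fy=3.7,interpolation=cv2.INTER_CUBIC))
st()
a=plan(.476+.01,.3278,.22,93.5,14)
E
```

```text
t4.8 [ 0.6651 -0.1995  0.1083] yaw 96.35 tilt 0.0060 F [ 0.5 -0.1 -3.4] gap 0.0410 j [-0.01  0.31  0.17 -0.   -1.43 -1.45]
t4.8 [ 0.6686 -0.2011  0.1194] yaw 96.38 tilt 0.0080 F [ 1.8 -0.9  7.2] gap 0.0411 j [-0.01  0.3   0.18  0.   -1.44 -1.45]
0.0390 -0.0088 -0.0072 0.2; 0.0390 -0.0089 -0.0072 0.2; 0.0389 -0.0090 -0.0072 0.2; 0.0389 -0.0092 -0.0072 0.2; 0.0389 -0.0093 -0.0072 0.2; 0.0388 -0.0095 -0.0072 0.2; 0.0388 -0.0096 -0.0072 0.2; 0.0388 -0.0097 -0.0072 0.2; 0.0387 -0.0099 -0.0072 0.2; 0.0387 -0.0100 -0.0072 0.2; 0.0387 -0.0102 -0.0072 0.2; 0.0386 -0.0103 -0.0072 0.2; 0.0386 -0.0104 -0.0072 0.2; 0.0385 -0.0106 -0.0072 0.2
```

View pics/a3sc.png

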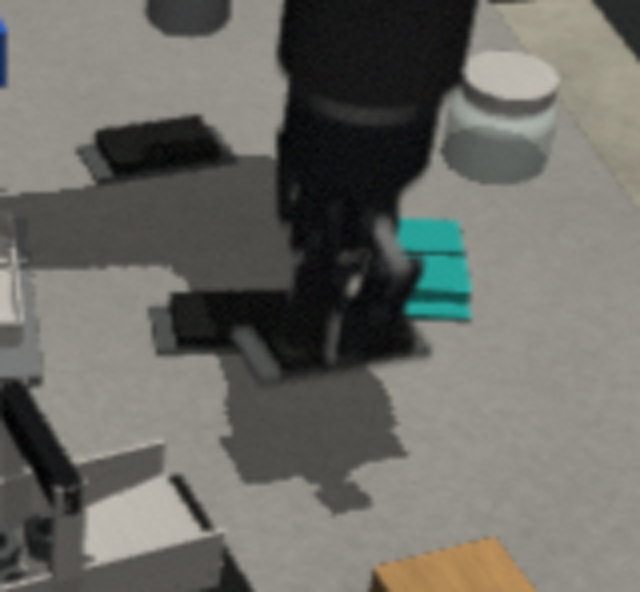

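{"name": "servo_tool", "arguments": {"moves": "0.035 -0.010 -0.010 0.2; 0.040 -0.010 -0.010 0.2; 0.040 -0.010 -0.010 0.2; 0.040 -0.010 -0.010 0.2; 0.040 -0.010 0 0.2"}}

```text
time_s: 5.35
tool_pos: [0.5966, -0.0099, 0.152]
tool_rot: [2.115, 2.321, 0.003]
contact_force: [0.7, 0.1, -2.8]
finger_gap: 0.0413
```

{"name": "servo_tool", "arguments": {"moves": "0.040 -0.010 0 0.2; 0.040 -0.010 0 0.2; 0.040 -0.010 0 0.2; 0.040 -0.010 0 0.2; 0.040 -0.010 0 0.2"}}

```text
time_s: 5.85
tool_pos: [0.5287, 0.185, 0.1502]
tool_rot: [-2.135, -2.304, 0.0]
contact_force: [0.6, 0.1, -4.3]
finger_gap: 0.0408
```

```bash
python3 - <<'E'
from h import *
st()
a=plan(.472,.3897,.12,93.5,6)
E
```

```text
t5.8 [0.5287 0.185  0.1502] yaw 94.34 tilt 0.0006 F [ 0.6  0.1 -4.3] gap 0.0408 j [ 0.69 -0.06 -0.16 -0.   -1.47 -2.19]
0.0347 -0.0068 0.0050 0.1; 0.0347 -0.0069 0.0050 0.1; 0.0347 -0.0070 0.0050 0.1; 0.0347 -0.0071 0.0050 0.1; 0.0347 -0.0072 0.0050 0.1; 0.0346 -0.0073 0.0050 0.1
```

{"name": "servo_tool", "arguments": {"moves": "0.034 -0.007 0.005 0.1; 0.034 -0.007 0.005 0.1; 0.034 -0.007 0.005 0.1; 0.034 -0.007 0.005 0.1; 0.034 -0.007 0.005 0.1"}}

```text
time_s: 6.35
tool_pos: [0.4817, 0.3519, 0.125]
tool_rot: [-2.145, -2.295, 0.001]
contact_force: [1.5, -0.2, -3.2]
finger_gap: 0.041
```

{"name": "servo_tool", "arguments": {"moves": "0.034 -0.007 0.005 0.1; 0 0 0 0; 0 0 0 0"}}

```text
time_s: 6.65
tool_pos: [0.4726, 0.3845, 0.1196]
tool_rot: [-2.146, -2.294, 0.003]
contact_force: [0.7, -0.4, -2.9]
finger_gap: 0.041
```

```bash
python3 - <<'E'
from h import *
st()
a=plan(.472,.3897,.02,93.5,4)
E
```

```text
t6.7 [0.4726 0.3845 0.1196] yaw 93.83 tilt 0.0016 F [ 0.7 -0.4 -2.9] gap 0.0410 j [ 1.01  0.08 -0.07 -0.   -1.42 -2.51]
0.0013 -0.0001 0.0249 0.1; 0.0013 -0.0001 0.0249 0.1; 0.0013 -0.0001 0.0249 0.1; 0.0013 -0.0001 0.0249 0.1
```

{"name": "servo_tool", "arguments": {"moves": "0.002 0 0.030 0; 0.002 0 0.030 0; 0 0 0.025 0; 0 0 0.010 0; 0 0 0.003 0"}}

```text
time_s: 7.15
tool_pos: [0.4731, 0.387, 0.0215]
tool_rot: [2.148, 2.292, -0.003]
contact_force: [0.0, -0.2, -2.0]
finger_gap: 0.0411
```

{"name": "servo_tool", "arguments": {"moves": "0 0 0 0; 0 0 0 0; 0 0 0 0", "grip": 0.055}}

```text
time_s: 7.45
tool_pos: [0.474, 0.3891, 0.0247]
tool_rot: [-2.147, -2.293, -0.006]
contact_force: [-0.3, -0.4, -0.3]
finger_gap: 0.0549
```

{"name": "servo_tool", "arguments": {"moves": "0 0 -0.03 0; 0 0 -0.05 0; -0.03 0 -0.05 0; -0.04 0.011 0 0; -0.04 0.012 0 0"}}

```text
time_s: 7.95
tool_pos: [0.5038, 0.2844, 0.1489]
tool_rot: [2.145, 2.295, 0.01]
contact_force: [1.3, 0.1, -1.5]
finger_gap: 0.0549
```

```bash
python3 - <<'E'
from h import *
st()
a=plan(.6504,.114,.10,96.4,8)
f=grab('side')['frame']; cv2.imwrite('pics/a4sc.png',cv2.resize(f[130:330,230:470],None,fx=3,fy=3,interpolation=cv2.INTER_CUBIC))
E
```

```text
t8.0 [0.5038 0.2844 0.1489] yaw 93.87 tilt 0.0063 F [ 1.3  0.1 -1.5] gap 0.0549 j [ 0.86 -0.02 -0.12  0.   -1.46 -2.36]
-0.0225 0.0168 0.0061 -0.3; -0.0226 0.0167 0.0061 -0.3; -0.0227 0.0166 0.0061 -0.3; -0.0228 0.0165 0.0061 -0.3; -0.0229 0.0163 0.0061 -0.3; -0.0229 0.0162 0.0061 -0.3; -0.0230 0.0161 0.0061 -0.3; -0.0231 0.0160 0.0061 -0.3
```

View pics/a4sc.png

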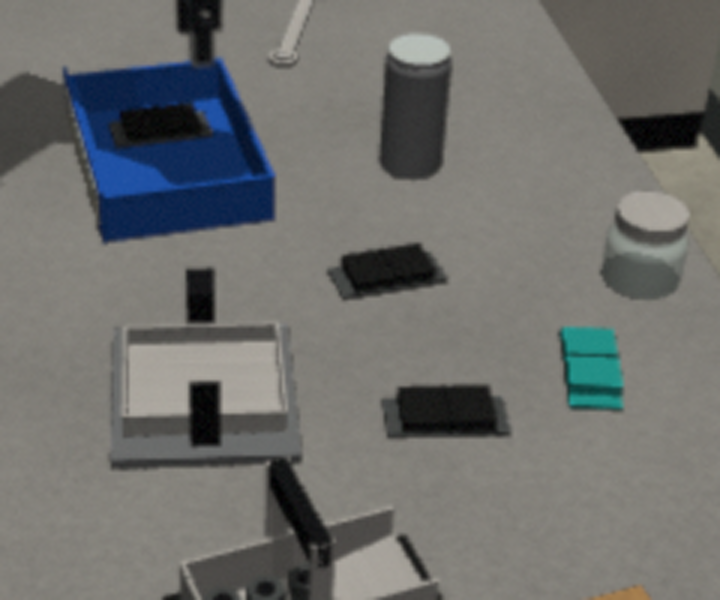

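{"name": "servo_tool", "arguments": {"moves": "-0.0225 0.0165 0 -0.3; -0.0225 0.0165 0 -0.3; -0.0225 0.0165 0 -0.3; -0.0225 0.0165 0.010 -0.3; -0.023 0.0165 0.010 -0.3", "grip": 0.07}}

```text
time_s: 8.5
tool_pos: [0.5951, 0.1772, 0.1268]
tool_rot: [2.116, 2.321, 0.005]
contact_force: [0.0, 0.6, -0.3]
finger_gap: 0.0703
```

{"name": "servo_tool", "arguments": {"moves": "-0.023 0.016 0.010 -0.3; -0.023 0.016 0.010 -0.3; -0.023 0.016 0.010 -0.3; 0 0 0 0; 0 0 0 0"}}

```text
time_s: 9.0
tool_pos: [0.6487, 0.1133, 0.0957]
tool_rot: [2.1, 2.336, 0.001]
contact_force: [-0.3, -0.5, 0.3]
finger_gap: 0.0702
```

```bash
python3 - <<'E'
from h import *
st()
a=plan(.6504,.114,.011,96.4,4)
E
```

```text
t9.0 [0.6487 0.1133 0.0957] yaw 96.09 tilt 0.0006 F [-0.3 -0.5  0.3] gap 0.0702 j [ 0.48  0.22  0.03  0.   -1.38 -1.94]
0.0001 0.0005 0.0212 -0.1; 0.0001 0.0005 0.0212 -0.1; 0.0001 0.0005 0.0212 -0.1; 0.0001 0.0005 0.0212 -0.1
```

{"name": "servo_tool", "arguments": {"moves": "0 0 0.030 0; 0 0.001 0.030 0; 0 0 0.018 0; 0 0 0.006 0; 0 0 0 0"}}

```text
time_s: 9.5
tool_pos: [0.6491, 0.1146, 0.0116]
tool_rot: [2.098, 2.339, 0.0]
contact_force: [-0.2, -0.1, 0.0]
finger_gap: 0.0698
```

{"name": "servo_tool", "arguments": {"moves": "0 0 0 0; 0 0 0 0; 0 0 0 0; 0 0 0 0; 0 0 -0.01 0", "grip": 0.0}}

```text
time_s: 10.0
tool_pos: [0.6485, 0.114, 0.0207]
tool_rot: [-2.098, -2.336, 0.001]
contact_force: [-0.4, -0.3, -3.4]
finger_gap: 0.0404
```

{"name": "servo_tool", "arguments": {"moves": "0 0 -0.03 0; 0 0 -0.04 0; 0 0 -0.05 0; 0.02 -0.01 0 0; 0 0 0 0"}}

```text
time_s: 10.5
tool_pos: [0.637, 0.1345, 0.1438]
tool_rot: [2.097, 2.339, 0.006]
contact_force: [-0.5, 0.2, -4.3]
finger_gap: 0.0406
```

```bash
python3 - <<'E'
from h import *
st()
a=plan(.480,.2659,.13,93.5,7)
f=grab('side')['frame']; cv2.imwrite('pics/a5sc.png',cv2.resize(f[130:330,230:470],None,fx=3,fy=3,interpolation=cv2.INTER_CUBIC))
E
```

```text
t10.5 [0.637  0.1345 0.1438] yaw 96.23 tilt 0.0041 F [-0.5  0.2 -4.3] gap 0.0406 j [ 0.51  0.18  0.08 -0.   -1.46 -1.98]
0.0211 -0.0203 0.0020 0.4; 0.0210 -0.0204 0.0020 0.4; 0.0208 -0.0205 0.0020 0.4; 0.0207 -0.0207 0.0020 0.4; 0.0205 -0.0208 0.0020 0.4; 0.0204 -0.0210 0.0020 0.4; 0.0202 -0.0211 0.0020 0.4
```

View pics/a5sc.png

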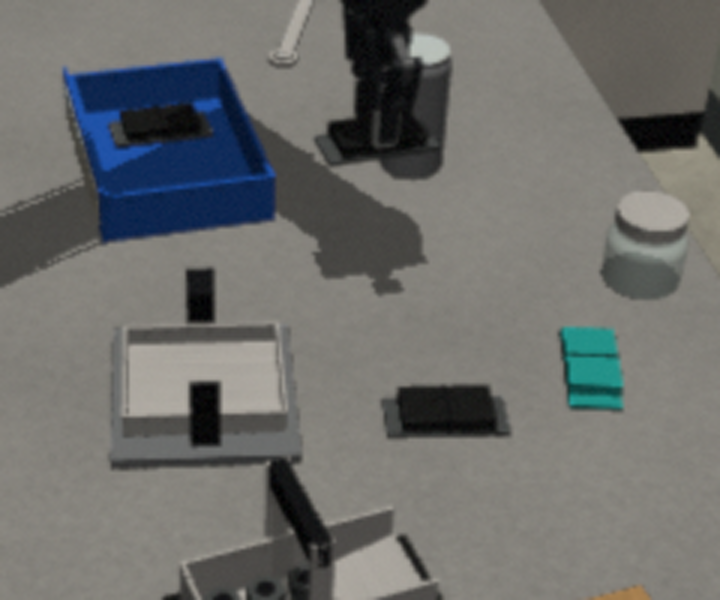

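{"name": "servo_tool", "arguments": {"moves": "0.021 -0.020 0.002 0.4; 0.021 -0.020 0.002 0.4; 0.021 -0.021 0.002 0.4; 0.021 -0.021 0.002 0.4; 0.0205 -0.021 0.002 0.4"}}

```text
time_s: 11.05
tool_pos: [0.5235, 0.227, 0.13]
tool_rot: [-2.14, -2.299, 0.003]
contact_force: [0.9, 0.7, -2.7]
finger_gap: 0.0407
```

{"name": "servo_tool", "arguments": {"moves": "0.020 -0.021 0.002 0.4; 0.020 -0.021 0.002 0.4; 0 0 0 0; 0 0 0 0"}}

```text
time_s: 11.45
tool_pos: [0.4796, 0.264, 0.1266]
tool_rot: [-2.154, -2.287, 0.002]
contact_force: [0.4, 0.2, -3.0]
finger_gap: 0.0409
```

```bash
python3 - <<'E'
from h import *
st()
a=plan(.480,.268,.02,93.5,4)
E
```

```text
t11.4 [0.4796 0.264  0.1266] yaw 93.42 tilt 0.0014 F [ 0.4  0.2 -3. ] gap 0.0409 j [ 0.87 -0.09 -0.23 -0.   -1.43 -2.38]
0.0010 0.0001 0.0266 -0.0; 0.0010 0.0001 0.0266 -0.0; 0.0010 0.0001 0.0266 -0.0; 0.0010 0.0001 0.0266 -0.0
```

{"name": "servo_tool", "arguments": {"moves": "0.003 0 0.030 0; 0.001 0 0.030 0; 0 0 0.030 0; 0 0 0.013 0; 0 0 0.002 0"}}

```text
time_s: 11.95
tool_pos: [0.4797, 0.2668, 0.0206]
tool_rot: [2.156, 2.284, -0.005]
contact_force: [0.4, 0.9, -1.8]
finger_gap: 0.0409
```

{"name": "servo_tool", "arguments": {"moves": "0 0 0 0; 0 0 0 0; 0 0 0 0; 0 0 -0.03 0; 0 0 -0.05 0", "grip": 0.053}}

```text
time_s: 12.45
tool_pos: [0.4784, 0.267, 0.1006]
tool_rot: [-2.155, -2.285, 0.009]
contact_force: [0.7, 1.7, 0.2]
finger_gap: 0.0529
```

{"name": "servo_tool", "arguments": {"moves": "0 0 -0.03 0; -0.035 0.019 0 0; -0.035 0.019 0 0; -0.035 0.019 0 0; -0.035 0.019 0 0", "grip": 0.07}}

```text
time_s: 12.95
tool_pos: [0.5651, 0.1318, 0.1338]
tool_rot: [2.154, 2.286, 0.004]
contact_force: [-0.3, -0.6, -0.9]
finger_gap: 0.0702
```

```bash
python3 - <<'E'
from h import *
st()
a=plan(.6536,-.0809,.09,83.6,7)
f=grab('side')['frame']; cv2.imwrite('pics/a6sc.png',cv2.resize(f[130:330,230:470],None,fx=3,fy=3,interpolation=cv2.INTER_CUBIC))
E
```

```text
t12.9 [0.5651 0.1318 0.1338] yaw 93.40 tilt 0.0027 F [-0.3 -0.6 -0.9] gap 0.0702 j [ 0.57 -0.   -0.14  0.   -1.43 -2.09]
-0.0311 0.0108 0.0063 1.4; -0.0308 0.0116 0.0063 1.4; -0.0305 0.0123 0.0063 1.4; -0.0302 0.0131 0.0063 1.4; -0.0299 0.0138 0.0063 1.4; -0.0295 0.0145 0.0063 1.4; -0.0292 0.0152 0.0063 1.4
```

View pics/a6sc.png

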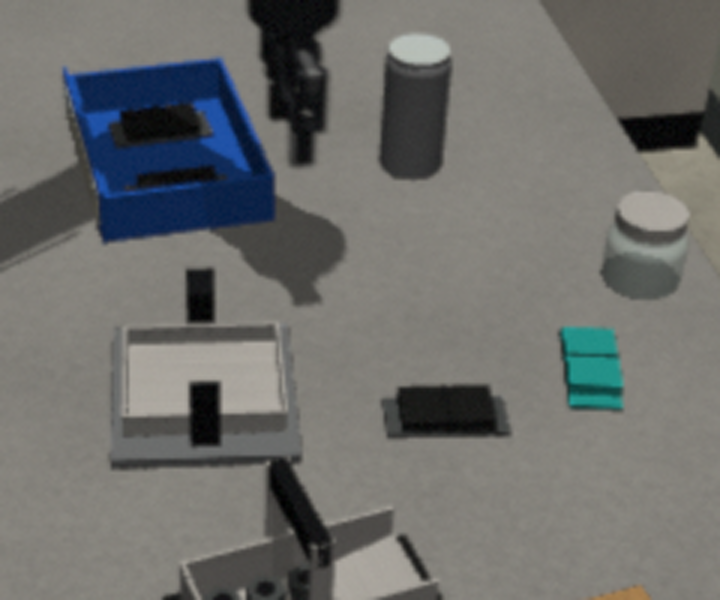

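{"name": "servo_tool", "arguments": {"moves": "-0.031 0.011 0.004 1.4; -0.031 0.0115 0.005 1.4; -0.0305 0.012 0.007 1.4; -0.030 0.013 0.007 1.4; -0.030 0.014 0.007 1.4"}}

```text
time_s: 13.5
tool_pos: [0.6279, -0.0203, 0.1033]
tool_rot: [2.291, 2.148, 0.003]
contact_force: [0.0, 1.1, -0.2]
finger_gap: 0.0699
```

{"name": "servo_tool", "arguments": {"moves": "-0.0295 0.0145 0.007 1.4; -0.029 0.015 0.007 1.4; 0 0 0 0; 0 0 0 0"}}

```text
time_s: 13.9
tool_pos: [0.6523, -0.0804, 0.0886]
tool_rot: [2.344, 2.092, 0.001]
contact_force: [0.3, 0.1, 1.0]
finger_gap: 0.0702
```

```bash
python3 - <<'E'
from h import *
st()
a=plan(.6536,-.0809,.011,83.6,3)
E
```

```text
t13.9 [ 0.6523 -0.0804  0.0886] yaw 83.49 tilt 0.0005 F [0.3 0.1 1. ] gap 0.0702 j [ 0.18  0.22  0.02  0.   -1.37 -1.87]
-0.0001 0.0005 0.0259 -0.0; -0.0001 0.0005 0.0259 -0.0; -0.0001 0.0005 0.0259 -0.0
```

{"name": "servo_tool", "arguments": {"moves": "0 0.001 0.030 0; 0 0 0.028 0; 0 0 0.015 0; 0 0 0.005 0; 0 0 0 0"}}

```text
time_s: 14.4
tool_pos: [0.6532, -0.0794, 0.0107]
tool_rot: [2.341, 2.094, -0.0]
contact_force: [-0.7, 0.4, 0.3]
finger_gap: 0.0699
```

{"name": "servo_tool", "arguments": {"moves": "0 0 0 0; 0 0 0 0; 0 0 0 0; 0 0 0 0; 0 0 -0.01 0", "grip": 0.0}}

```text
time_s: 14.9
tool_pos: [0.6522, -0.0797, 0.0194]
tool_rot: [-2.342, -2.092, 0.002]
contact_force: [-0.0, 0.2, -3.4]
finger_gap: 0.0411
```

{"name": "servo_tool", "arguments": {"moves": "0 0 -0.03 0; 0 0 -0.04 0; 0.02 -0.01 -0.05 -1.5; 0.03 -0.01 0 -1.5; 0.03 -0.01 0 -1.5"}}

```text
time_s: 15.4
tool_pos: [0.6307, 0.0014, 0.1382]
tool_rot: [2.258, 2.182, 0.005]
contact_force: [0.1, 0.9, -4.2]
finger_gap: 0.0414
```

```bash
python3 - <<'E'
from h import *
st()
a=plan(.476,.3278,.14,93.5,9)
E
```

```text
t15.4 [0.6307 0.0014 0.1382] yaw 88.05 tilt 0.0034 F [ 0.1  0.9 -4.2] gap 0.0414 j [ 0.32  0.13  0.01 -0.   -1.45 -1.92]
0.0357 -0.0184 -0.0002 -0.6; 0.0359 -0.0180 -0.0002 -0.6; 0.0360 -0.0177 -0.0002 -0.6; 0.0362 -0.0173 -0.0002 -0.6; 0.0364 -0.0169 -0.0002 -0.6; 0.0366 -0.0165 -0.0002 -0.6; 0.0368 -0.0161 -0.0002 -0.6; 0.0369 -0.0157 -0.0002 -0.6; 0.0371 -0.0153 -0.0002 -0.6
```

{"name": "servo_tool", "arguments": {"moves": "0.036 -0.018 0 -0.6; 0.036 -0.018 0 -0.6; 0.036 -0.018 0 -0.6; 0.036 -0.017 0 -0.6; 0.036 -0.017 0 -0.6"}}

```text
time_s: 15.9
tool_pos: [0.5436, 0.183, 0.136]
tool_rot: [-2.2, -2.242, 0.0]
contact_force: [0.7, 0.0, -2.6]
finger_gap: 0.0415
```

{"name": "servo_tool", "arguments": {"moves": "0.036 -0.017 0 -0.6; 0.036 -0.016 0 -0.6; 0.036 -0.016 0 -0.6; 0.035 -0.015 0 -0.6; 0 0 0 0"}}

```text
time_s: 16.4
tool_pos: [0.4738, 0.3257, 0.1357]
tool_rot: [-2.148, -2.291, 0.0]
contact_force: [-0.5, -0.3, -2.1]
finger_gap: 0.0412
```

```bash
python3 - <<'E'
from h import *
grab('top','a7.png');st()
a=plan(.476,.3278,.023,93.5,4)
f=cv2.imread('pics/a7.png'); cv2.imwrite('pics/a7c.png',cv2.resize(f[180:310,80:240],None,fx=4,fy=4,interpolation=cv2.INTER_CUBIC))
E
```

```text
t16.4 [0.4746 0.3241 0.1357] yaw 93.64 tilt 0.0010 F [-0.7 -0.9 -2. ] gap 0.0415 j [ 0.95 -0.02 -0.15 -0.   -1.44 -2.45]
0.0009 0.0004 0.0282 0.0; 0.0009 0.0004 0.0282 0.0; 0.0009 0.0004 0.0282 0.0; 0.0009 0.0004 0.0282 0.0
```

View pics/a7c.png

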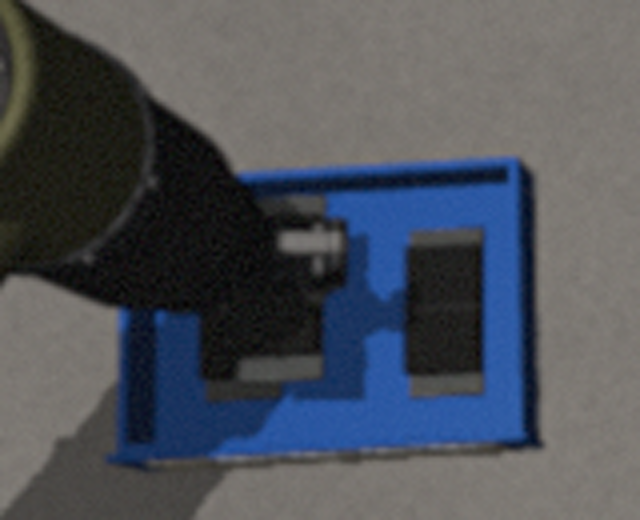

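{"name": "servo_tool", "arguments": {"moves": "0.002 0 0.030 0; 0.001 0 0.030 0; 0 0 0.025 0; 0 0 0.012 0; 0 0 0 0"}}

```text
time_s: 16.95
tool_pos: [0.4752, 0.324, 0.0371]
tool_rot: [2.155, 2.286, -0.006]
contact_force: [0.1, -0.4, -2.2]
finger_gap: 0.0413
```

{"name": "servo_tool", "arguments": {"moves": "0 0 0 0; 0 0 0 0; 0 0 0 0; 0 0 -0.03 0; 0 0 -0.05 0", "grip": 0.055}}

```text
time_s: 17.45
tool_pos: [0.4743, 0.3243, 0.117]
tool_rot: [-2.153, -2.287, 0.009]
contact_force: [1.0, 1.1, 0.0]
finger_gap: 0.0554
```

{"name": "servo_tool", "arguments": {"moves": "0 0 -0.03 0; -0.045 -0.004 0 -1.3; -0.045 -0.004 0 -1.3; -0.045 -0.004 0 -1.3; -0.045 -0.004 0 -1.3", "grip": 0.085}}

```text
time_s: 17.95
tool_pos: [0.4768, 0.1435, 0.1503]
tool_rot: [2.045, 2.384, 0.004]
contact_force: [1.2, -0.3, 0.1]
finger_gap: 0.0848
```

{"name": "servo_tool", "arguments": {"moves": "-0.045 -0.002 0 -1.3; -0.045 -0.002 0 -1.3; -0.045 -0.002 0 -1.3; -0.045 -0.002 0 0; 0 0 0 0"}}

```text
time_s: 18.45
tool_pos: [0.5025, -0.0378, 0.1501]
tool_rot: [1.971, 2.444, 0.001]
contact_force: [-0.0, 0.2, 0.7]
finger_gap: 0.085
```

```bash
python3 - <<'E'
from h import *
grab('top','a8.png');grab('side','a8s.png');st()
f=cv2.imread('pics/a8.png'); cv2.imwrite('pics/a8c.png',cv2.resize(f[130:330,80:460],None,fx=2,fy=2,interpolation=cv2.INTER_CUBIC))
a=plan(.4392,-.2816,.13,101.6,7)
E
```

```text
t18.6 [ 0.5023 -0.0345  0.1497] yaw 102.41 tilt 0.0015 F [-0.5 -0.   0.4] gap 0.0851 j [ 0.33 -0.22 -0.3  -0.   -1.48 -1.69]
-0.0325 -0.0164 0.0028 0.1; -0.0326 -0.0163 0.0028 0.1; -0.0326 -0.0163 0.0028 0.1; -0.0326 -0.0162 0.0028 0.1; -0.0327 -0.0161 0.0028 0.1; -0.0327 -0.0161 0.0028 0.1; -0.0327 -0.0160 0.0028 0.1
```

View pics/a8c.png

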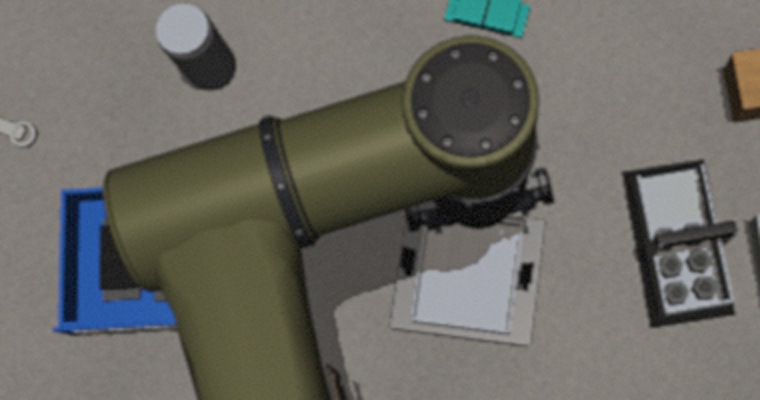

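View pics/a8s.png

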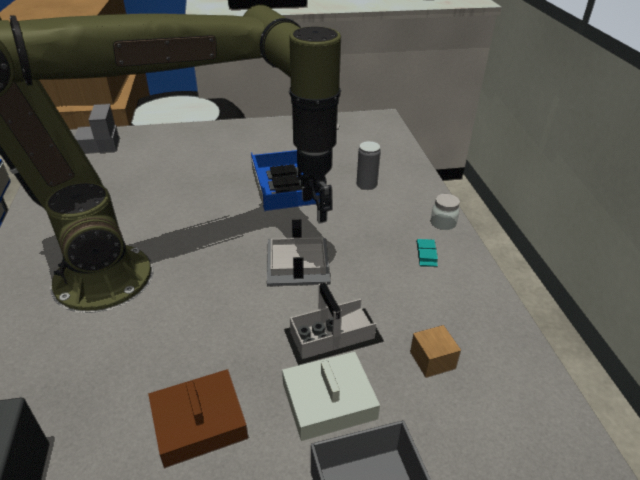

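{"name": "servo_tool", "arguments": {"moves": "-0.0325 -0.0164 0 0.1; -0.0325 -0.0164 0 0.1; -0.0325 -0.0163 0 0.1; -0.0325 -0.0162 0 0.1; -0.0325 -0.0161 0 0.1"}}

```text
time_s: 19.05
tool_pos: [0.4575, -0.2097, 0.1496]
tool_rot: [1.972, 2.444, 0.002]
contact_force: [0.7, -0.1, -0.2]
finger_gap: 0.0847
```

{"name": "servo_tool", "arguments": {"moves": "-0.0325 -0.0161 0 0.1; -0.0325 -0.0160 0 0.1; 0 0 0 0; 0 0 0 0; 0 0 0 0"}}

```text
time_s: 19.55
tool_pos: [0.4401, -0.2788, 0.1491]
tool_rot: [1.978, 2.44, 0.001]
contact_force: [-0.1, 0.1, -0.6]
finger_gap: 0.0847
```

```bash
python3 - <<'E'
from h import *
t=grab('top','a9.png');s=grab('side','a9s.png');st()
f=t['frame']; cv2.imwrite('pics/a9c.png',cv2.resize(f[190:320,370:530],None,fx=4.5,fy=4.5,interpolation=cv2.INTER_CUBIC))
f=s['frame']; cv2.imwrite('pics/a9sc.png',cv2.resize(f[230:380,250:430],None,fx=4,fy=4,interpolation=cv2.INTER_CUBIC))
a=plan(.4392,-.2816,.06,101.6,3)
E
```

```text
t19.6 [ 0.4401 -0.2787  0.149 ] yaw 101.98 tilt 0.0005 F [-0.3  0.4  0.8] gap 0.0847 j [-0.18 -0.17 -0.26 -0.   -1.48 -1.18]
-0.0009 -0.0005 0.0297 0.1; -0.0009 -0.0005 0.0297 0.1; -0.0009 -0.0005 0.0297 0.1
```

View pics/a9c.png

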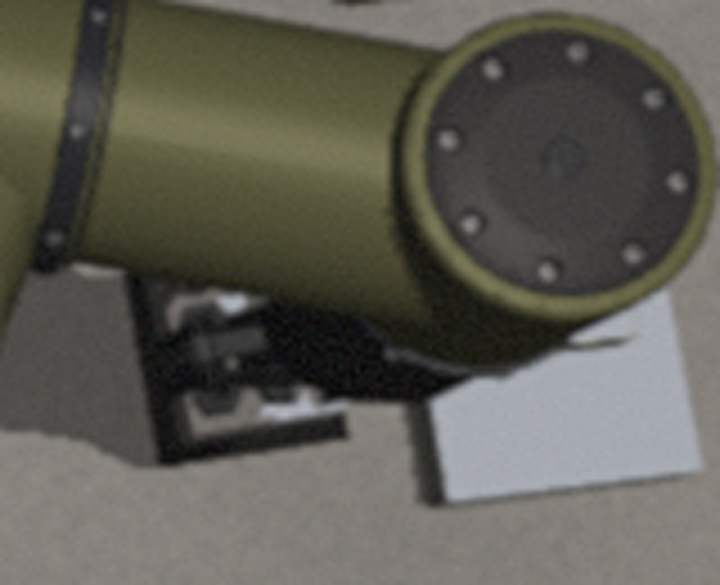

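View pics/a9sc.png

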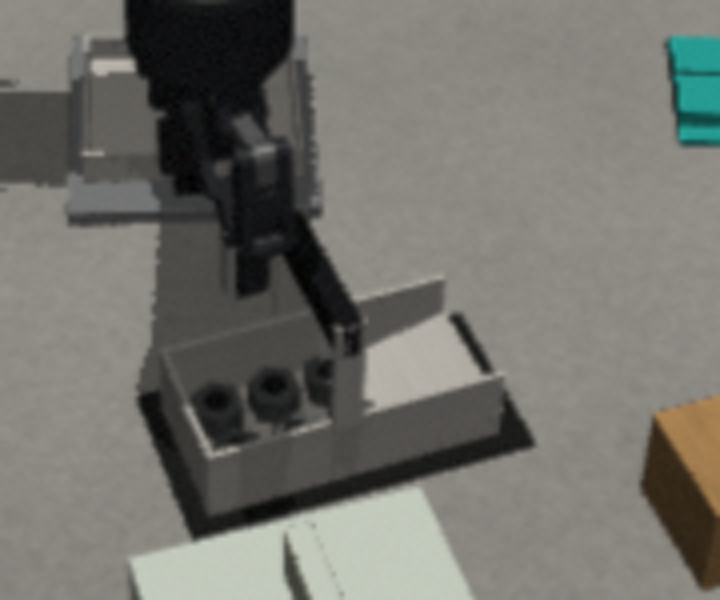

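```bash
cat >> h.py <<'E'
def toolpt(p,M,v): return p+M@np.array(v)
E
python3 - <<'E'
from h import *
p,a,s=cur(); M=R.from_rotvec(s['tool_rot']).as_matrix()
class C: pass
t=grab('top');sd=grab('side')
for z in (0,-.013):
  for x in (-.0425,-.057,.0425,.057):
    for y in (-.011,.011):
      X=p+M@np.array([x,y,z]); u=proj(sd,X)[0]; v=proj(t,X)[0]
      print(z,x,y,'side4',np.round((u-[250,230])*4),'top4.5',np.round((v-[370,190])*4.5))
E
```

```text
0 -0.0425 -0.011 side4 [222. 313.] top4.5 [389. 363.]
0 -0.0425 0.011 side4 [266. 301.] top4.5 [377. 316.]
0 -0.057 -0.011 side4 [233. 335.] top4.5 [420. 357.]
0 -0.057 0.011 side4 [277. 322.] top4.5 [408. 310.]
0 0.0425 -0.011 side4 [161. 197.] top4.5 [208. 399.]
0 0.0425 0.011 side4 [203. 186.] top4.5 [198. 352.]
0 0.057 -0.011 side4 [151. 179.] top4.5 [178. 405.]
0 0.057 0.011 side4 [193. 168.] top4.5 [167. 358.]
-0.013 -0.0425 -0.011 side4 [222. 294.] top4.5 [396. 359.]
-0.013 -0.0425 0.011 side4 [266. 281.] top4.5 [384. 312.]
-0.013 -0.057 -0.011 side4 [233. 315.] top4.5 [427. 352.]
-0.013 -0.057 0.011 side4 [278. 302.] top4.5 [415. 306.]
-0.013 0.0425 -0.011 side4 [161. 178.] top4.5 [213. 395.]
-0.013 0.0425 0.011 side4 [203. 167.] top4.5 [202. 348.]
-0.013 0.057 -0.011 side4 [151. 159.] top4.5 [182. 401.]
-0.013 0.057 0.011 side4 [193. 148.] top4.5 [171. 354.]
```

{"name": "servo_tool", "arguments": {"moves": "-0.002 -0.001 0.025 0.2; -0.001 -0.0005 0.030 0.2; 0 0 0.030 0; 0 0 0.020 0; 0 0 0 0"}}

```text
time_s: 20.25
tool_pos: [0.4368, -0.2819, 0.0405]
tool_rot: [-1.984, -2.428, 0.003]
contact_force: [-0.6, 0.5, -0.6]
finger_gap: 0.0849
```

```bash
python3 - <<'E'
from h import *
t=grab('top');s=grab('side');st()
f=s['frame']; cv2.imwrite('pics/b1sc.png',cv2.resize(f[270:380,270:400],None,fx=5,fy=5,interpolation=cv2.INTER_CUBIC))
f=t['frame']; cv2.imwrite('pics/b1c.png',cv2.resize(f[190:320,370:530],None,fx=4.5,fy=4.5,interpolation=cv2.INTER_CUBIC))
a=plan(.4392,-.2816,.009,101.6,3)
E
```

```text
t20.4 [ 0.439  -0.2831  0.0446] yaw 101.51 tilt 0.0007 F [0.  0.3 0.3] gap 0.0850 j [-0.19 -0.11 -0.4   0.   -1.28 -1.18]
0.0005 0.0002 0.0119 -0.0; 0.0005 0.0002 0.0119 -0.0; 0.0005 0.0002 0.0119 -0.0
```

View pics/b1sc.png

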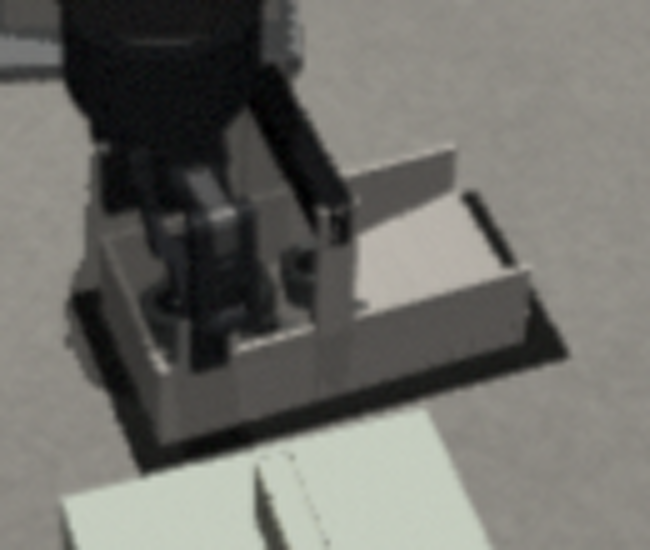

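View pics/b1c.png

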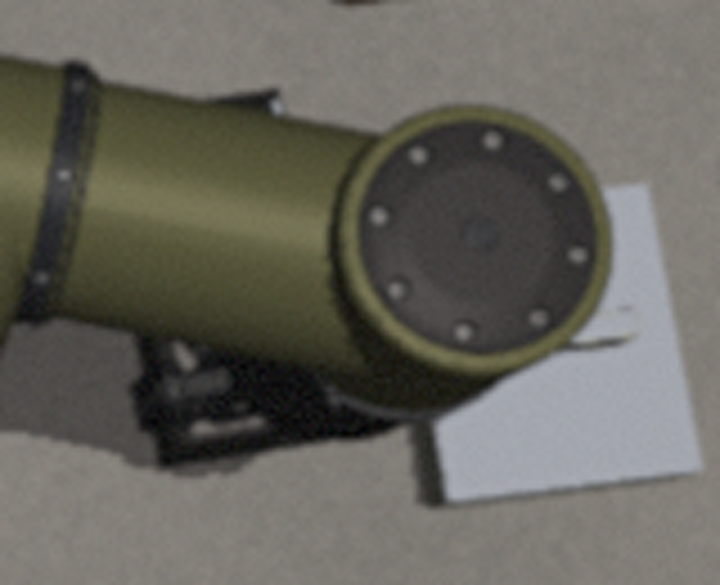

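{"name": "servo_tool", "arguments": {"moves": "0 0 0.010 0; 0 0 0.008 0; 0 0 0.008 0; 0 0 0.006 0; 0 0 0.002 0"}}

```text
time_s: 20.85
tool_pos: [0.4381, -0.283, 0.0088]
tool_rot: [-1.988, -2.431, 0.001]
contact_force: [-0.0, -0.6, 0.4]
finger_gap: 0.0852
```

```bash
python3 - <<'E'
from h import *
s=grab('side');st()
f=s['frame']; cv2.imwrite('pics/b2sc.png',cv2.resize(f[270:380,270:400],None,fx=5,fy=5,interpolation=cv2.INTER_CUBIC))
E
```

```text
t20.9 [ 0.4382 -0.283   0.0089] yaw 101.45 tilt 0.0013 F [ 0.1 -0.5 -0.7] gap 0.0849 j [-0.19 -0.08 -0.44 -0.   -1.21 -1.18]
```

View pics/b2sc.png

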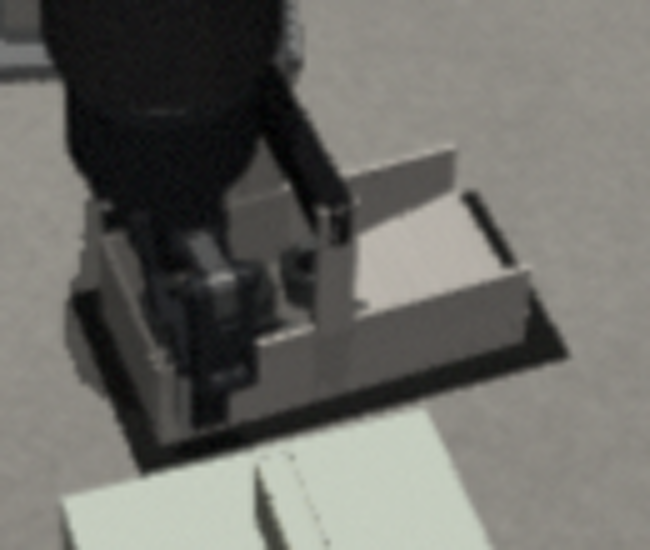

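{"name": "servo_tool", "arguments": {"moves": "0 0 0 0; 0 0 0 0; 0 0 0 0; 0 0 0 0; 0 0 0 0", "grip": 0.06, "force": 120}}

```text
time_s: 21.4
tool_pos: [0.439, -0.2833, 0.0103]
tool_rot: [1.988, 2.432, 0.0]
contact_force: [0.9, 0.0, 3.1]
finger_gap: 0.076
```

{"name": "servo_tool", "arguments": {"moves": "0 0 -0.005 0; 0 0 -0.005 0; 0 0 -0.005 0; 0 0 -0.005 0; 0 0 0 0"}}

```text
time_s: 21.9
tool_pos: [0.439, -0.2833, 0.0307]
tool_rot: [1.988, 2.431, 0.001]
contact_force: [-0.5, 0.1, -5.0]
finger_gap: 0.076
```

```bash
python3 - <<'E'
from h import *
s=grab('side');st()
f=s['frame']; cv2.imwrite('pics/b3sc.png',cv2.resize(f[260:380,270:400],None,fx=5,fy=5,interpolation=cv2.INTER_CUBIC))
E
```

```text
t21.9 [ 0.4388 -0.2832  0.0301] yaw 101.46 tilt 0.0006 F [ 0.   0.2 -5.6] gap 0.0762 j [-0.19 -0.1  -0.42 -0.   -1.25 -1.18]
```

View pics/b3sc.png

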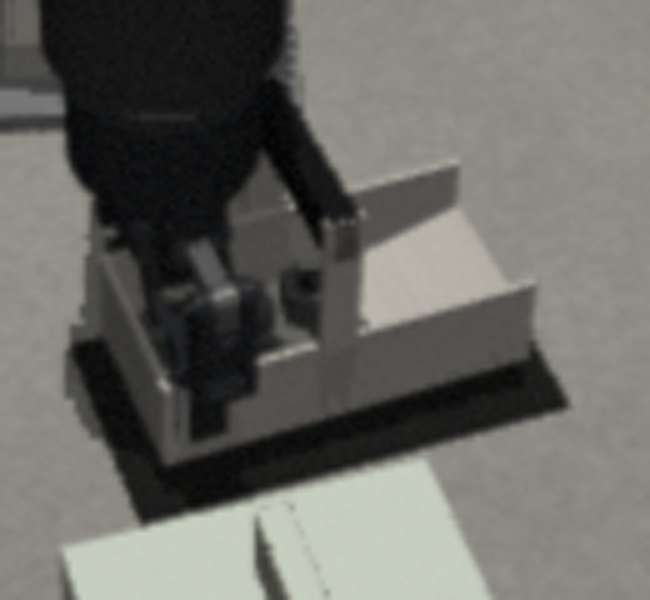

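{"name": "servo_tool", "arguments": {"moves": "0 0 -0.015 0; 0 0 -0.02 0; 0 0 -0.02 0; 0 0 -0.02 0; 0 0 -0.015 0"}}

```text
time_s: 22.45
tool_pos: [0.439, -0.2834, 0.1222]
tool_rot: [1.987, 2.431, 0.001]
contact_force: [-0.2, -0.2, -5.4]
finger_gap: 0.0761
```

```bash
python3 - <<'E'
from h import *
st()
p,a,s=cur()
plan(.6085,-.041,.12,-96.6,25)
s=grab('side')
f=s['frame']; cv2.imwrite('pics/b4sc.png',cv2.resize(f[220:360,270:400],None,fx=5,fy=4.2,interpolation=cv2.INTER_CUBIC))
E
```

```text
t22.4 [ 0.439  -0.2834  0.1222] yaw 101.47 tilt 0.0020 F [-0.2 -0.2 -5.4] gap 0.0761 j [-0.19 -0.16 -0.3   0.   -1.42 -1.18]
0.0082 0.0086 0.0001 -6.5; 0.0071 0.0094 0.0001 -6.5; 0.0060 0.0102 0.0001 -6.5; 0.0048 0.0108 0.0001 -6.5; 0.0036 0.0113 0.0001 -6.5; 0.0023 0.0116 0.0001 -6.5; 0.0010 0.0118 0.0001 -6.5; -0.0004 0.0118 0.0001 -6.5; -0.0017 0.0117 0.0001 -6.5; -0.0030 0.0114 0.0001 -6.5; -0.0043 0.0110 0.0001 -6.5; -0.0055 0.0105 0.0001 -6.5; -0.0066 0.0098 0.0001 -6.5; -0.0077 0.0090 0.0001 -6.5; -0.0087 0.0081 0.0001 -6.5; -0.0095 0.0070 0.0001 -6.5; -0.0103 0.0059 0.0001 -6.5; -0.0109 0.0047 0.0001 -6.5; -0.0113 0.0035 0.0001 -6.5; -0.0116 0.0022 0.0001 -6.5; -0.0118 0.0008 0.0001 -6.5; -0.0118 -0.0005 0.0001 -6.5; -0.0117 -0.0018 0.0001 -6.5; -0.0114 -0.0031 0.0001 -6.5; -0.0110 -0.0044 0.0001 -6.5
```

View pics/b4sc.png

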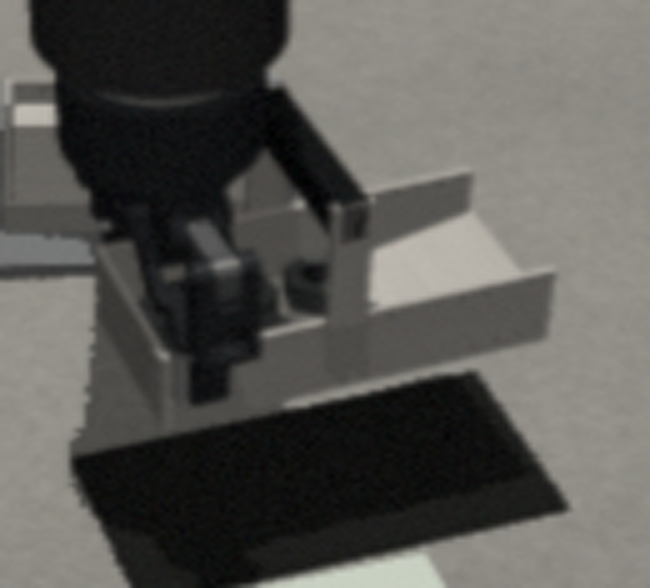

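Held level, nuts still in place. Swing and translate to the far side of the dish.

{"name": "servo_tool", "arguments": {"moves": "0.004 0.004 0 -3; 0.008 0.009 0 -5; 0.007 0.010 0 -6.5; 0.005 0.010 0 -6.5; 0.004 0.011 0 -6.5"}}

```text
time_s: 23.0
tool_pos: [0.4695, -0.2399, 0.1195]
tool_rot: [-1.347, -2.838, 0.0]
contact_force: [-0.2, -1.1, -5.4]
finger_gap: 0.0762
```

{"name": "servo_tool", "arguments": {"moves": "0.003 0.0115 0 -6.5; 0.002 0.012 0 -6.5; 0.0005 0.012 0 -6.5; -0.001 0.012 0 -6.5; -0.0025 0.0115 0 -6.5"}}

```text
time_s: 23.5
tool_pos: [0.5049, -0.1915, 0.1195]
tool_rot: [-0.499, -3.101, -0.0]
contact_force: [0.1, -0.9, -5.3]
finger_gap: 0.0765
```

{"name": "servo_tool", "arguments": {"moves": "-0.0035 0.011 0 -6.5; -0.005 0.0105 0 -6.5; -0.006 0.010 0 -6.5; -0.007 0.009 0 -6.5; -0.008 0.0085 0 -6.5"}}

```text
time_s: 24.0
tool_pos: [0.5395, -0.1451, 0.1195]
tool_rot: [0.389, -3.117, -0.0]
contact_force: [0.1, -0.7, -5.8]
finger_gap: 0.0763
```

{"name": "servo_tool", "arguments": {"moves": "-0.009 0.0075 0 -6.5; -0.010 0.0065 0 -6.5; -0.0105 0.005 0 -6.5; -0.011 0.004 0 -6.5; -0.0115 0.003 0 -5"}}

```text
time_s: 24.5
tool_pos: [0.5746, -0.0977, 0.1195]
tool_rot: [1.207, -2.9, -0.0]
contact_force: [-0.3, 0.6, -5.6]
finger_gap: 0.0763
```

```bash
python3 - <<'E'
from h import *
st()
plan(.6085,-.041,.12,-96.6,6)
s=grab('side','b5.png')
E
```

```text
t24.5 [ 0.5746 -0.0977  0.1195] yaw -134.79 tilt 0.0002 F [-0.3  0.6 -5.6] gap 0.0763 j [ 0.18  0.01 -0.15 -0.   -1.41  0.61]
-0.0107 0.0027 -0.0001 -6.4; -0.0109 0.0015 -0.0001 -6.4; -0.0110 0.0002 -0.0001 -6.4; -0.0110 -0.0010 -0.0001 -6.4; -0.0108 -0.0022 -0.0001 -6.4; -0.0105 -0.0034 -0.0001 -6.4
```

View pics/b5.png

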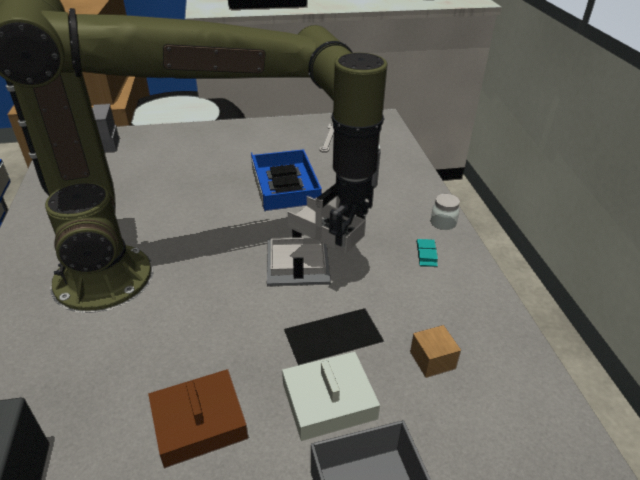

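{"name": "servo_tool", "arguments": {"moves": "-0.011 0.0025 0 -6.5; -0.011 0.0015 0 -6.5; -0.011 0 0 -6.5; -0.011 -0.001 0 -6.5; -0.011 -0.002 0 -6"}}

```text
time_s: 25.05
tool_pos: [0.6031, -0.0502, 0.1195]
tool_rot: [-1.959, 2.456, 0.0]
contact_force: [0.2, 0.2, -5.0]
finger_gap: 0.0759
```

{"name": "servo_tool", "arguments": {"moves": "-0.010 -0.0035 0 -5; 0 0 0 -1; 0 0 0 0; 0 0 0 0"}}

```text
time_s: 25.45
tool_pos: [0.6084, -0.042, 0.1197]
tool_rot: [2.078, -2.356, -0.0]
contact_force: [0.1, -0.2, -5.8]
finger_gap: 0.076
```

```bash
python3 - <<'E'
from h import *
st()
plan(.6085,-.041,.07,-96.6,3)
s=grab('side');t=grab('top')
f=s['frame']; cv2.imwrite('pics/b6sc.png',cv2.resize(f[170:310,240:400],None,fx=4.5,fy=4.2,interpolation=cv2.INTER_CUBIC))
f=t['frame']; cv2.imwrite('pics/b6c.png',cv2.resize(f[170:320,250:400],None,fx=4.5,fy=4,interpolation=cv2.INTER_CUBIC))
E
```

```text
t25.4 [ 0.6084 -0.042   0.1197] yaw -97.17 tilt 0.0002 F [ 0.1 -0.2 -5.8] gap 0.0760 j [ 0.26  0.08 -0.07 -0.   -1.41  1.19]
-0.0003 -0.0000 0.0166 -0.2; -0.0003 -0.0000 0.0166 -0.2; -0.0003 -0.0000 0.0166 -0.2
```

View pics/b6sc.png

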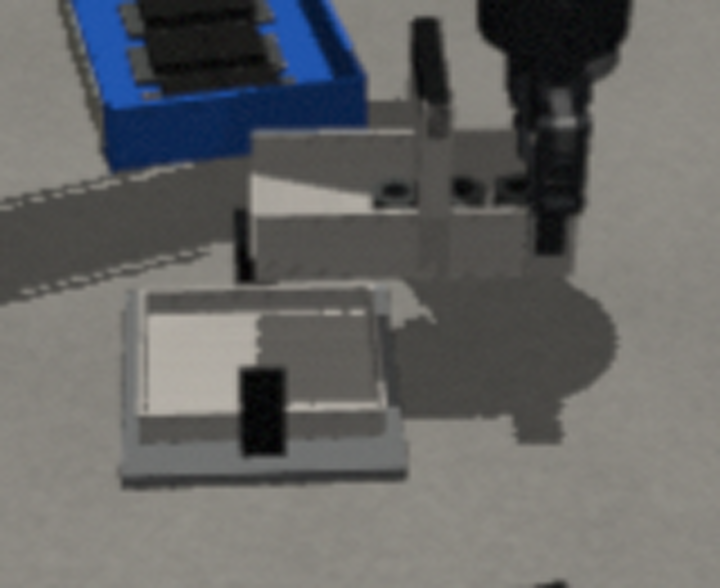

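View pics/b6c.png

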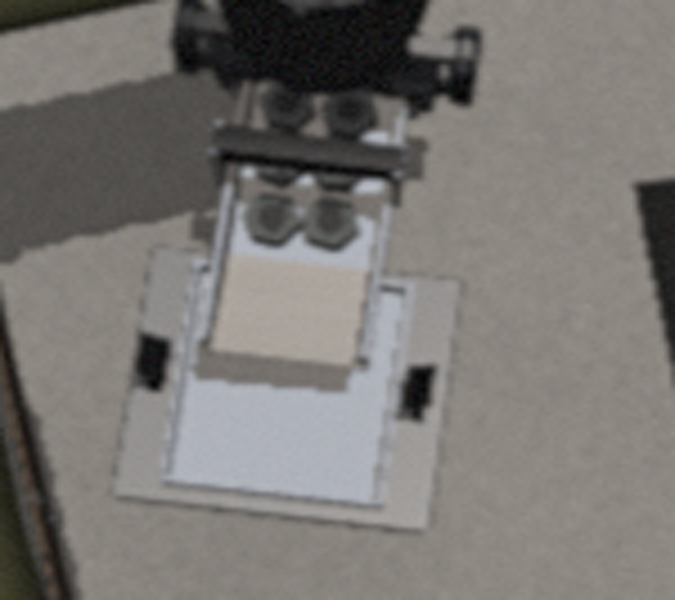

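{"name": "servo_tool", "arguments": {"moves": "0 0 0.015 0; 0 0 0.02 0; 0 0 0.02 0; 0 0 0.015 0; 0 0 0.003 0"}}

```text
time_s: 26.05
tool_pos: [0.6069, -0.0418, 0.0435]
tool_rot: [2.078, -2.352, -0.005]
contact_force: [-0.5, -0.2, -5.9]
finger_gap: 0.0759
```

{"name": "servo_tool", "arguments": {"moves": "0 0 0 0; 0 0 0 0", "force": 60}}

```text
time_s: 26.25
tool_pos: [0.6093, -0.0416, 0.048]
tool_rot: [-2.08, 2.353, -0.002]
contact_force: [0.3, 0.2, -3.9]
finger_gap: 0.0762
```

```bash
cat >> h.py <<'E'
def views(tag):
    s=viewer.grab_frame('side');t=viewer.grab_frame('top');st()
    a=cv2.resize(s['frame'][150:310,240:420],(540,480),interpolation=cv2.INTER_CUBIC)
    b=cv2.resize(t['frame'][160:320,260:380],(360,480),interpolation=cv2.INTER_CUBIC)
    o=np.hstack([a,b]); o=cv2.resize(o,(800,427)); cv2.imwrite('pics/%s.png'%tag,o)
E
python3 -c "
from h import *
views('b7')"
```

```text
t26.4 [ 0.6093 -0.0415  0.0481] yaw -97.03 tilt 0.0021 F [-0.2  0.4 -6.1] gap 0.0761 j [ 0.26  0.12 -0.16  0.   -1.28  1.19]
```

View pics/b7.png

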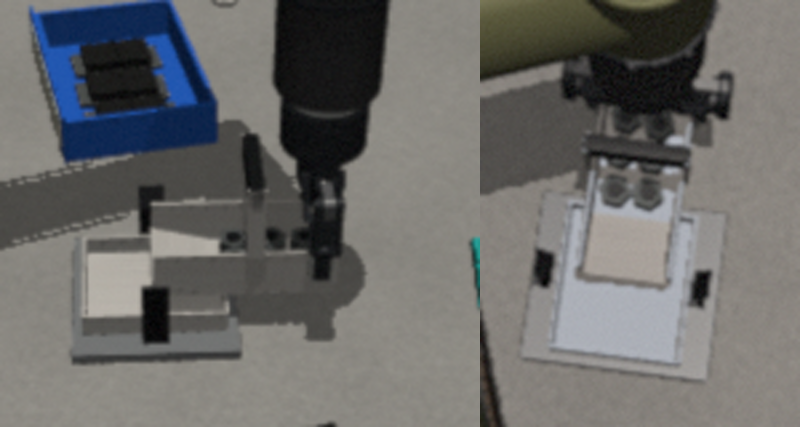

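{"name": "servo_tool", "arguments": {"moves": "0 0 0 0; 0 0 0 0", "force": 35}}

```text
time_s: 26.55
tool_pos: [0.6088, -0.0415, 0.0473]
tool_rot: [-2.08, 2.353, -0.0]
contact_force: [0.3, 0.2, -5.7]
finger_gap: 0.0763
```

{"name": "servo_tool", "arguments": {"moves": "0 0 0 0; 0 0 0 0; 0 0 0 0", "force": 20}}

```text
time_s: 26.85
tool_pos: [0.6086, -0.0416, 0.0468]
tool_rot: [2.081, -2.354, -0.0]
contact_force: [-0.3, -0.2, -6.0]
finger_gap: 0.0763
```

```bash
python3 -c "
from h import *
views('b8')"
```

```text
t26.9 [ 0.6086 -0.0416  0.0468] yaw -97.04 tilt 0.0001 F [ 0.4 -0.7 -5. ] gap 0.0760 j [ 0.26  0.12 -0.17 -0.   -1.28  1.19]
```

View pics/b8.png

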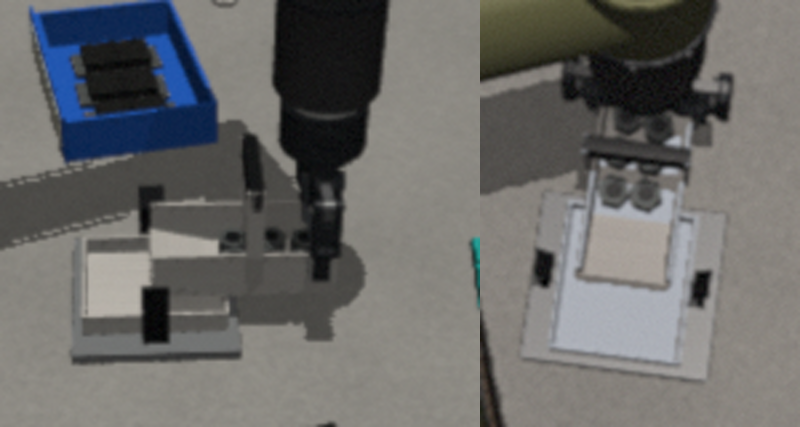

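{"name": "servo_tool", "arguments": {"moves": "0 0 0 0; 0 0 0 0", "grip": 0.0763}}

```text
time_s: 27.15
tool_pos: [0.6086, -0.0416, 0.0468]
tool_rot: [2.081, -2.354, -0.0]
contact_force: [0.6, -0.6, -4.8]
finger_gap: 0.0766
```

```bash
python3 -c "
from h import *
views('b9')"
```

```text
t27.2 [ 0.6086 -0.0416  0.0468] yaw -97.04 tilt 0.0001 F [ 0.2  0.8 -5.4] gap 0.0765 j [ 0.26  0.12 -0.17 -0.   -1.28  1.19]
```

View pics/b9.png

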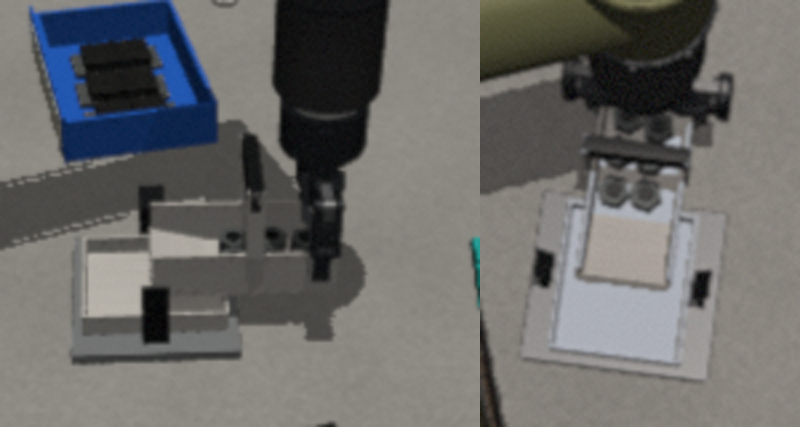

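{"name": "servo_tool", "arguments": {"moves": "0 0 0 0; 0 0 0 0", "grip": 0.0768}}

```text
time_s: 27.45
tool_pos: [0.6086, -0.0416, 0.0467]
tool_rot: [2.081, -2.354, -0.0]
contact_force: [0.4, 0.4, -5.3]
finger_gap: 0.077
```

```bash
python3 -c "
from h import *
views('b10')"
```

```text
t27.6 [ 0.6086 -0.0416  0.0468] yaw -97.04 tilt 0.0001 F [-0.6  0.6 -5.3] gap 0.0774 j [ 0.26  0.12 -0.17 -0.   -1.28  1.19]
```

View pics/b10.png

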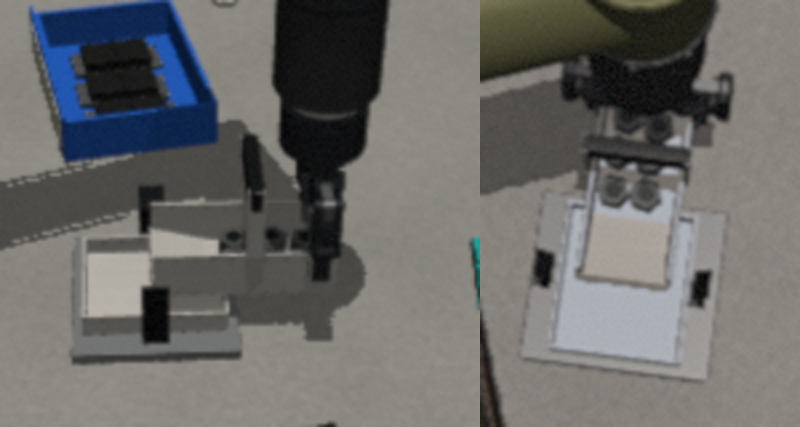

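{"name": "servo_tool", "arguments": {"moves": "0 0 0 0; 0 0 0 0", "grip": 0.0773}}

```text
time_s: 27.75
tool_pos: [0.6086, -0.0416, 0.0468]
tool_rot: [2.081, -2.354, -0.0]
contact_force: [-0.0, 0.2, -5.0]
finger_gap: 0.0775
```

```bash
python3 -c "
from h import *
views('b11')"
```

```text
t27.9 [ 0.6086 -0.0416  0.0468] yaw -97.04 tilt 0.0001 F [-0.3 -0.5 -5.9] gap 0.0772 j [ 0.26  0.12 -0.17 -0.   -1.28  1.19]
```

View pics/b11.png

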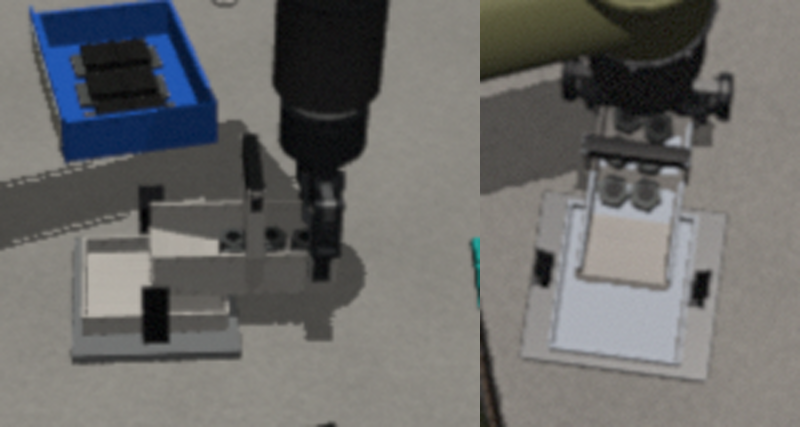

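{"name": "servo_tool", "arguments": {"moves": "0 0 0 0; 0 0 0 0", "grip": 0.0777}}

```text
time_s: 28.05
tool_pos: [0.6086, -0.0416, 0.047]
tool_rot: [-2.081, 2.354, 0.0]
contact_force: [-0.5, 0.6, -4.6]
finger_gap: 0.0777
```

```bash
python3 -c "
from h import *
views('b12')"
```

```text
t28.1 [ 0.6086 -0.0416  0.047 ] yaw -97.04 tilt 0.0000 F [-0.   0.5 -2.9] gap 0.0780 j [ 0.26  0.12 -0.17  0.   -1.28  1.19]
```

View pics/b12.png

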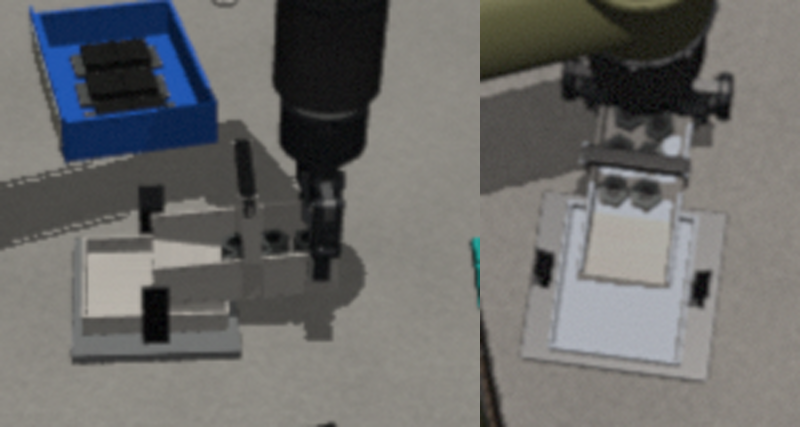

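{"name": "servo_tool", "arguments": {"moves": "0 0 -0.004 0; 0 0 -0.004 0; 0 0 -0.004 0; 0 0 0 0"}}

```text
time_s: 28.55
tool_pos: [0.6092, -0.0416, 0.06]
tool_rot: [-2.08, 2.353, -0.002]
contact_force: [-0.7, 0.3, -2.3]
finger_gap: 0.0777
```

```bash
python3 -c "
from h import *
views('b13')"
```

```text
t28.6 [ 0.6092 -0.0416  0.0598] yaw -97.03 tilt 0.0017 F [ 0.7 -0.5 -0.6] gap 0.0776 j [ 0.26  0.11 -0.15  0.   -1.3   1.19]
```

View pics/b13.png

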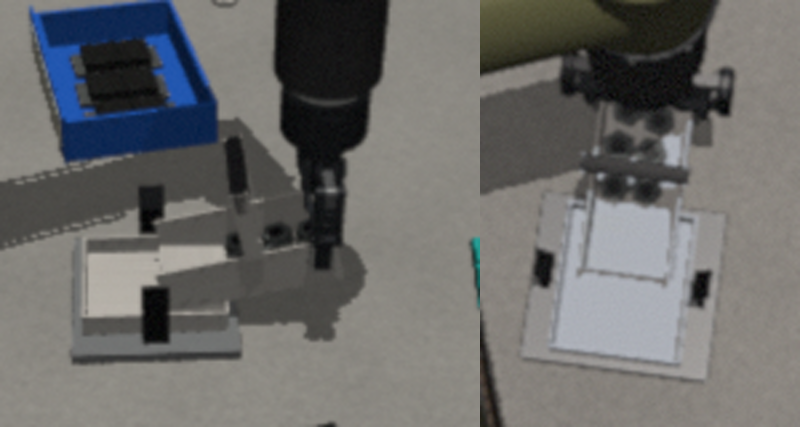

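{"name": "servo_tool", "arguments": {"moves": "0 0.002 -0.004 0; 0 0.002 -0.004 0; 0 0.002 -0.004 0; 0 0 0 0"}}

```text
time_s: 29.05
tool_pos: [0.6027, -0.0408, 0.0717]
tool_rot: [-2.081, 2.353, -0.001]
contact_force: [-1.0, 0.6, -2.7]
finger_gap: 0.078
```

```bash
python3 -c "
from h import *
views('b14')"
```

```text
t29.1 [ 0.6027 -0.0409  0.0714] yaw -97.03 tilt 0.0006 F [-1.7 -0.4 -1.4] gap 0.0775 j [ 0.26  0.09 -0.15  0.   -1.32  1.18]
```

View pics/b14.png

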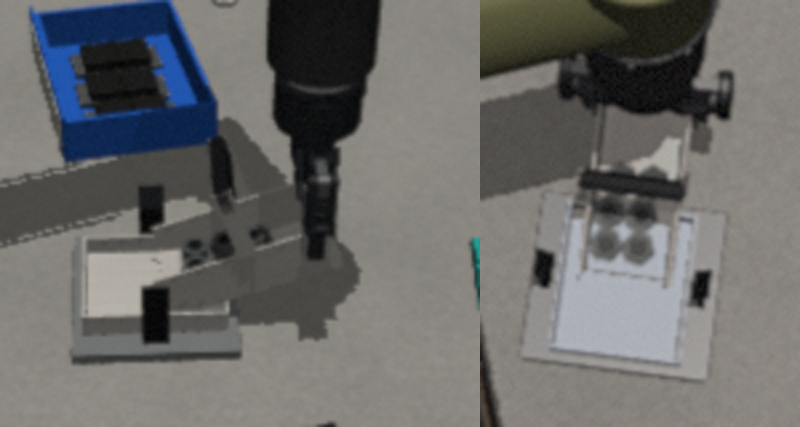

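{"name": "servo_tool", "arguments": {"moves": "0 0.002 -0.008 0; 0 0.002 -0.008 0; 0 0 0 0; 0 0 0 0"}}

```text
time_s: 29.55
tool_pos: [0.5998, -0.0404, 0.0885]
tool_rot: [-2.079, 2.352, -0.004]
contact_force: [2.5, 0.2, 2.3]
finger_gap: 0.0779
```

```bash
python3 -c "
from h import *
views('b15')"
```

```text
t29.6 [ 0.5998 -0.0404  0.0882] yaw -97.03 tilt 0.0030 F [2.1 0.3 1.6] gap 0.0778 j [ 0.27  0.07 -0.14  0.   -1.35  1.18]
```

View pics/b15.png

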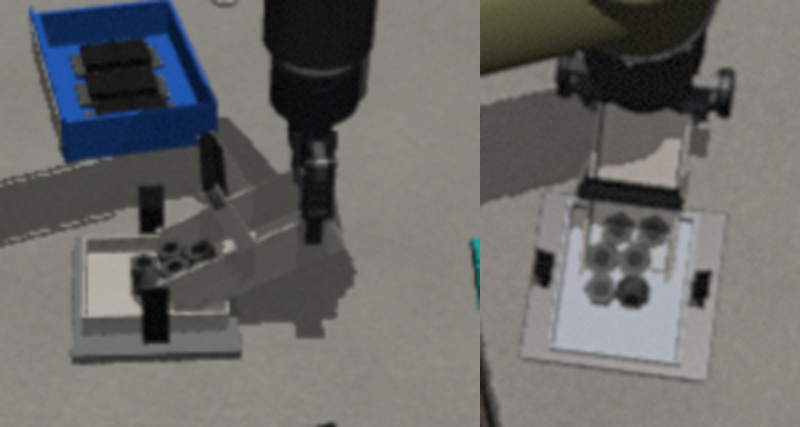

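{"name": "servo_tool", "arguments": {"moves": "0 0 -0.006 0; 0 0 -0.006 0; 0 0 0 0; 0 0 0 0"}}

```text
time_s: 30.05
tool_pos: [0.599, -0.0404, 0.0993]
tool_rot: [-2.08, 2.353, -0.001]
contact_force: [0.9, 0.3, 0.1]
finger_gap: 0.0778
```

```bash
python3 -c "
from h import *
views('b16')"
```

```text
t30.1 [ 0.599  -0.0404  0.0992] yaw -97.04 tilt 0.0008 F [ 0.8 -1.6  0.6] gap 0.0776 j [ 0.27  0.07 -0.13  0.   -1.37  1.18]
```

View pics/b16.png

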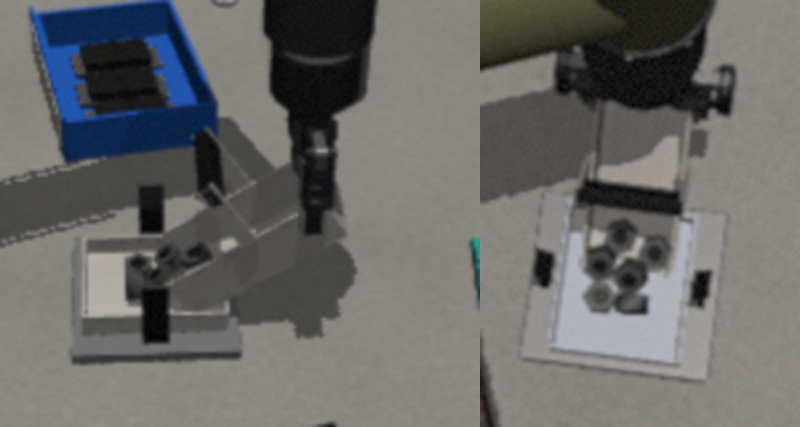

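{"name": "servo_tool", "arguments": {"moves": "0 -0.006 -0.004 0; 0 -0.006 -0.004 0; 0 -0.006 -0.002 0; 0 0 0 0; 0 0 0 0", "grip": 0.0775}}

```text
time_s: 30.65
tool_pos: [0.6168, -0.0426, 0.1088]
tool_rot: [-2.081, 2.354, 0.0]
contact_force: [-1.9, 0.0, -0.9]
finger_gap: 0.0779
```

```bash
python3 -c "
from h import *
views('b17')"
```

```text
t30.8 [ 0.6165 -0.0425  0.1087] yaw -97.05 tilt 0.0002 F [-1.   0.5 -0.3] gap 0.0783 j [ 0.25  0.11 -0.07 -0.   -1.4   1.19]
```

View pics/b17.png

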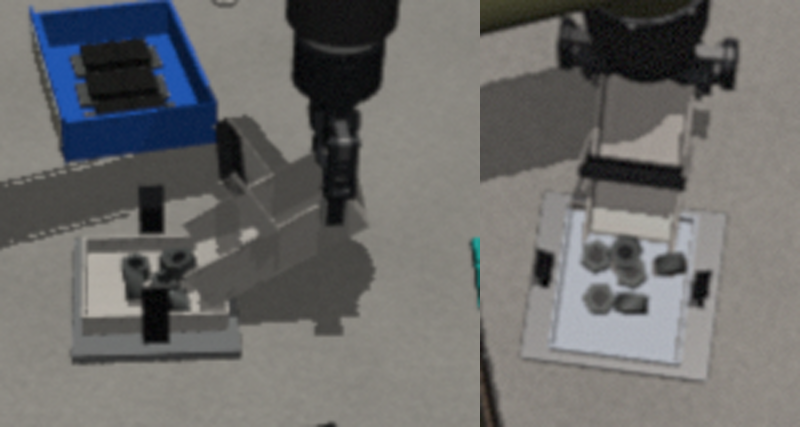

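{"name": "servo_tool", "arguments": {"moves": "0 0 0 0; 0 0 0 0; 0 0 0 0; 0 -0.003 -0.006 0; 0 -0.004 -0.01 0", "grip": 0.06, "force": 100}}

```text
time_s: 31.25
tool_pos: [0.6236, -0.0434, 0.1247]
tool_rot: [2.081, -2.353, -0.001]
contact_force: [-0.1, -0.5, -2.9]
finger_gap: 0.0768
```

{"name": "servo_tool", "arguments": {"moves": "0 -0.004 -0.02 0; 0 -0.006 -0.02 0; 0 -0.006 -0.02 0; 0 0 -0.01 0; 0 0 0 0"}}

```text
time_s: 31.75
tool_pos: [0.6403, -0.0454, 0.1971]
tool_rot: [-2.079, 2.352, -0.003]
contact_force: [0.1, -0.1, -3.3]
finger_gap: 0.0763
```

```bash
python3 -c "
from h import *
views('b18')"
```

```text
t31.9 [ 0.6391 -0.0452  0.1941] yaw -97.04 tilt 0.0009 F [-0.4  0.6 -3.8] gap 0.0763 j [ 0.24  0.15  0.13 -0.   -1.56  1.21]
```

View pics/b18.png

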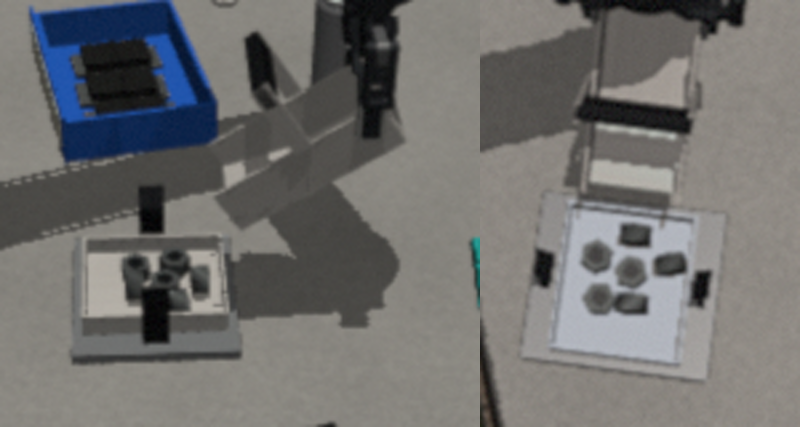

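```bash
python3 -c "
from h import *
a=plan(.527,-.266,.21,-80.7,8)
s=grab('side'); t=grab('top')
cv2.imwrite('pics/b19.png',cv2.resize(t['frame'][200:310,370:480],None,fx=5,fy=5,interpolation=cv2.INTER_CUBIC))"
```

```text
0.0291 0.0105 -0.0020 -2.0; 0.0287 0.0116 -0.0020 -2.0; 0.0283 0.0126 -0.0020 -2.0; 0.0278 0.0136 -0.0020 -2.0; 0.0273 0.0146 -0.0020 -2.0; 0.0268 0.0155 -0.0020 -2.0; 0.0262 0.0165 -0.0020 -2.0; 0.0256 0.0174 -0.0020 -2.0
```

View pics/b19.png

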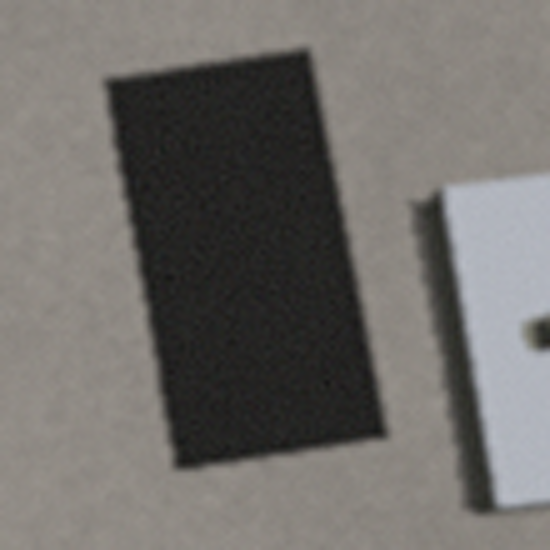

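{"name": "servo_tool", "arguments": {"moves": "0.029 0.0105 -0.006 -2; 0.029 0.0115 -0.004 -2; 0.028 0.0125 -0.002 -2; 0.028 0.0135 0 -2; 0.027 0.0145 0 -2", "force": 60}}

```text
time_s: 32.45
tool_pos: [0.5683, -0.1839, 0.2059]
tool_rot: [2.279, -2.161, -0.002]
contact_force: [1.3, 0.3, -2.3]
finger_gap: 0.0764
```

{"name": "servo_tool", "arguments": {"moves": "0.027 0.0155 0 -2; 0.026 0.0165 0 -2; 0.026 0.0175 0 -2; 0 0 0 0; 0 0 0 0"}}

```text
time_s: 32.95
tool_pos: [0.5263, -0.2664, 0.2059]
tool_rot: [2.386, -2.043, -0.002]
contact_force: [-0.2, -0.0, -2.6]
finger_gap: 0.0767
```

```bash
cat >> h.py <<'E'
def views2(tag):
    s=viewer.grab_frame('side');t=viewer.grab_frame('top');st()
    a=cv2.resize(s['frame'][210:390,250:450],(500,450),interpolation=cv2.INTER_CUBIC)
    b=cv2.resize(t['frame'][190:310,360:480],(450,450),interpolation=cv2.INTER_CUBIC)
    o=np.hstack([a,b]); o=cv2.resize(o,(800,379)); cv2.imwrite('pics/%s.png'%tag,o)
E
python3 -c "
from h import *
views2('b20')
m=np.array([(95,50,4),(95,-50,4),(-95,-50,4),(-95,50,4)])/1e3
Z=lambda a,o,f:np.array(a,float)/f+np.array(o)
print(fit([(viewer.grab_frame('top'),m,Z([(107,80),(308,51),(385,436),(177,467)],(370,200),5))],[.5,-.27,.1])[:2])
plan(.527,-.266,.095,-80.7,5)
"
```

```text
t33.0 [ 0.5269 -0.2655  0.2061] yaw -81.03 tilt 0.0010 F [ 0.2  0.3 -3. ] gap 0.0764 j [-0.13  0.01  0.01 -0.   -1.57  1.85]
(array([ 0.50479234, -0.26969557,  0.16376138]), np.float64(0.7774435955033141))
0.0001 0.0000 0.0223 -0.1; 0.0001 0.0000 0.0223 -0.1; 0.0001 0.0000 0.0223 -0.1; 0.0001 0.0000 0.0223 -0.1; 0.0001 0.0000 0.0223 -0.1
```

View pics/b20.png

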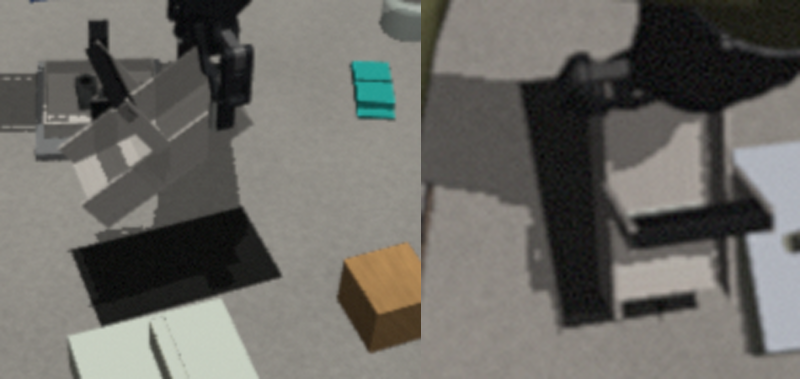

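{"name": "servo_tool", "arguments": {"moves": "0 0 0.03 0; 0 0 0.03 0; 0 0 0.025 0; 0 0 0.015 0; 0 0 0 0"}}

```text
time_s: 33.6
tool_pos: [0.5259, -0.2651, 0.1042]
tool_rot: [2.388, -2.039, -0.007]
contact_force: [-0.4, 0.3, -2.8]
finger_gap: 0.0763
```

{"name": "servo_tool", "arguments": {"moves": "0 0 0.005 0; 0 0 0.005 0; 0 0 0.004 0; 0 0 0.004 0; 0 0 0 0"}}

```text
time_s: 34.1
tool_pos: [0.5267, -0.266, 0.0884]
tool_rot: [2.388, -2.041, -0.001]
contact_force: [0.0, -0.1, -2.7]
finger_gap: 0.0762
```

```bash
python3 -c "
from h import *
views2('b21')
"
```

```text
t34.2 [ 0.5269 -0.2661  0.089 ] yaw -81.04 tilt 0.0001 F [ 0.6 -0.1 -2.2] gap 0.0765 j [-0.13  0.04 -0.17  0.   -1.36  1.86]
```

View pics/b21.png

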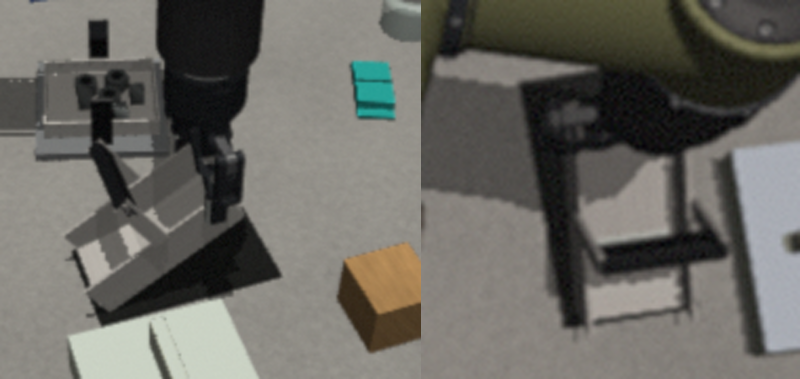

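{"name": "servo_tool", "arguments": {"moves": "0 0 0.003 0; 0 0 0.003 0; 0 0 0.003 0; 0 0 0 0", "force": 20}}

```text
time_s: 34.6
tool_pos: [0.5277, -0.2667, 0.0817]
tool_rot: [2.389, -2.04, 0.005]
contact_force: [0.9, -0.8, 5.1]
finger_gap: 0.0763
```

```bash
python3 -c "
from h import *
st()
"
```

```text
t34.6 [ 0.5277 -0.2667  0.0817] yaw -81.00 tilt 0.0031 F [ 0.9 -0.8  5.1] gap 0.0763 j [-0.13  0.05 -0.18  0.   -1.34  1.86]
```

{"name": "servo_tool", "arguments": {"moves": "0 0 0 0; 0 -0.003 0.004 0; 0 -0.003 0.004 0; 0 -0.003 0.004 0; 0 -0.003 0.004 0", "grip": 0.0773}}

```text
time_s: 35.1
tool_pos: [0.5386, -0.264, 0.0628]
tool_rot: [2.388, -2.041, -0.002]
contact_force: [1.4, -0.1, 1.4]
finger_gap: 0.0773
```

```bash
python3 -c "
from h import *
views2('b22')
"
```

```text
t35.2 [ 0.5383 -0.2638  0.0622] yaw -81.04 tilt 0.0026 F [ 0.6  1.9 -1.3] gap 0.0775 j [-0.12  0.09 -0.18 -0.   -1.31  1.85]
```

View pics/b22.png

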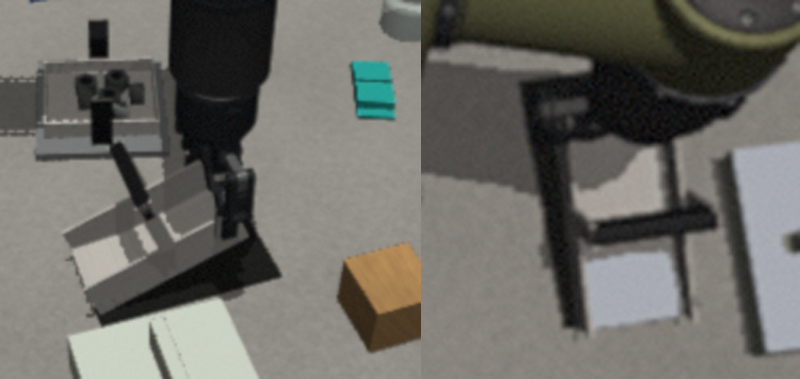

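{"name": "servo_tool", "arguments": {"moves": "0 -0.003 0.005 0; 0 -0.003 0.005 0; 0 -0.003 0.005 0; 0 -0.003 0.005 0; 0 -0.003 0.004 0"}}

```text
time_s: 35.7
tool_pos: [0.5532, -0.2617, 0.0387]
tool_rot: [2.387, -2.041, -0.002]
contact_force: [-1.6, -0.6, -0.0]
finger_gap: 0.0772
```

{"name": "servo_tool", "arguments": {"moves": "0 -0.003 0.005 0; 0 -0.002 0.005 0; 0 -0.002 0.004 0; 0 -0.001 0.004 0; 0 0 0 0"}}

```text
time_s: 36.2
tool_pos: [0.5616, -0.2604, 0.0212]
tool_rot: [-2.388, 2.041, 0.001]
contact_force: [0.6, -0.4, -0.2]
finger_gap: 0.0774
```

```bash
python3 -c "
from h import *
views2('b23')
"
```

```text
t36.3 [ 0.5615 -0.2605  0.0216] yaw -81.05 tilt 0.0004 F [-0.6  0.6 -2.8] gap 0.0772 j [-0.11  0.17 -0.17 -0.   -1.24  1.84]
```

View pics/b23.png

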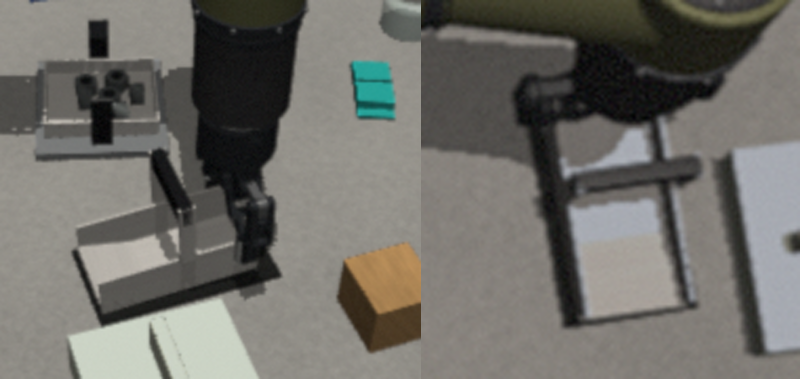

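{"name": "servo_tool", "arguments": {"moves": "0 0 0.004 0; 0 0 0.003 0; 0 0 0.002 0; 0 0 0 0; 0 0 0 0"}}

```text
time_s: 36.8
tool_pos: [0.5613, -0.2606, 0.0127]
tool_rot: [2.388, -2.041, -0.0]
contact_force: [0.8, 0.2, -0.8]
finger_gap: 0.0772
```

{"name": "servo_tool", "arguments": {"moves": "0 0 0 0; 0 0 0 0; 0 0 0 0", "grip": 0.085}}

```text
time_s: 37.1
tool_pos: [0.5614, -0.2606, 0.0128]
tool_rot: [-2.388, 2.041, 0.0]
contact_force: [-0.4, -0.1, 0.1]
finger_gap: 0.0848
```

```bash
python3 -c "
from h import *
views2('b24')
"
```

```text
t37.2 [ 0.5614 -0.2606  0.0128] yaw -81.04 tilt 0.0001 F [ 0.2 -0.8  0.2] gap 0.0848 j [-0.11  0.17 -0.18 -0.   -1.22  1.84]
```

View pics/b24.png

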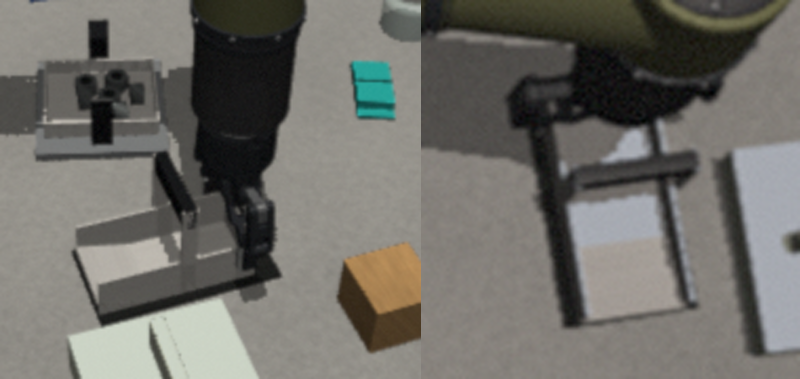

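{"name": "servo_tool", "arguments": {"moves": "0 0 -0.02 0; 0 0 -0.04 0; 0 0 -0.05 0; 0 0 -0.05 4; 0 0 -0.04 8"}}

```text
time_s: 37.7
tool_pos: [0.5616, -0.2609, 0.2166]
tool_rot: [-2.157, 2.283, -0.004]
contact_force: [0.6, 0.2, 0.2]
finger_gap: 0.0845
```

```bash
python3 -c "
from h import *
st()
s=viewer.grab_frame('side');t=viewer.grab_frame('top')
cv2.imwrite('pics/d1s.png',s['frame']);cv2.imwrite('pics/d1t.png',t['frame'])
cv2.imwrite('pics/d1sc.png',cv2.resize(s['frame'][340:445,270:390],None,fx=6,fy=5.7,interpolation=cv2.INTER_CUBIC))
cv2.imwrite('pics/d1tc.png',cv2.resize(t['frame'][222:308,450:535],None,fx=7,fy=6.9,interpolation=cv2.INTER_CUBIC))
"
```

```text
t37.7 [ 0.5616 -0.2609  0.2166] yaw -93.25 tilt 0.0030 F [0.6 0.2 0.2] gap 0.0845 j [-0.11  0.09  0.11  0.   -1.59  1.63]
```

View pics/d1sc.png

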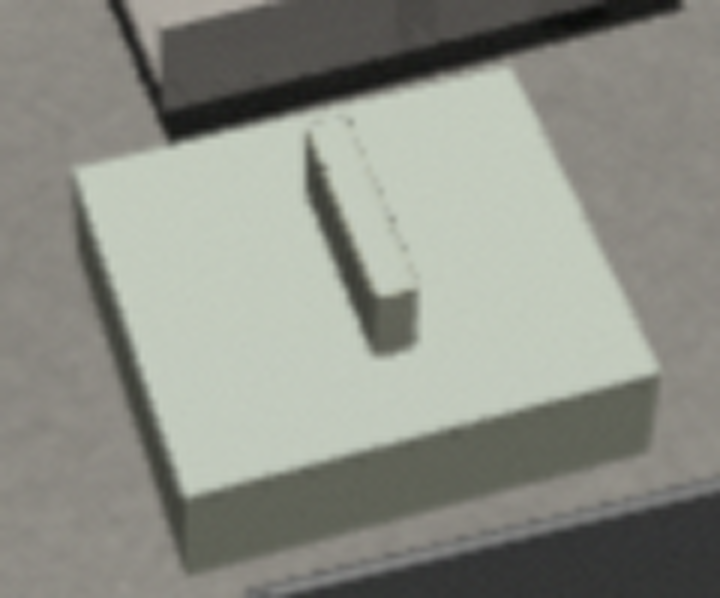

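View pics/d1tc.png

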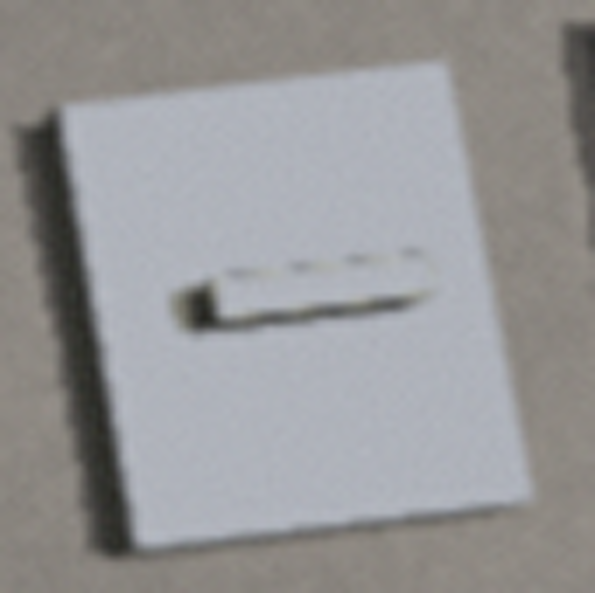

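View pics/d1s.png

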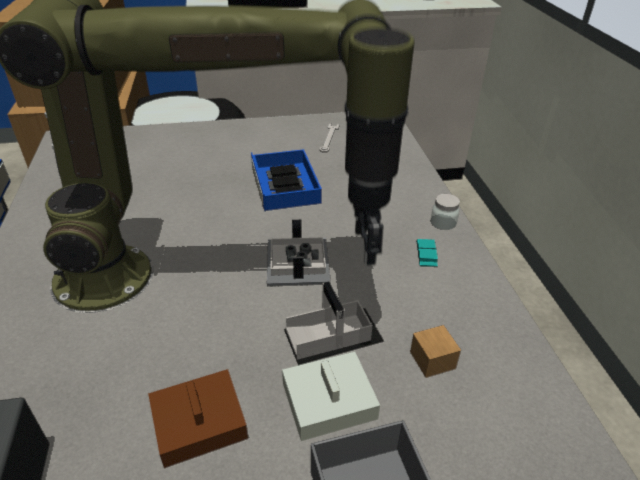

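```bash
python3 -c "
from h import *
np.set_printoptions(precision=4,suppress=True)
s=viewer.grab_frame('side');t=viewer.grab_frame('top')
o=np.array
mt=o([(74,64,44),(74,-64,44),(-74,-64,44),(-74,64,44)])/1e3
ut=o([(62,103),(450,63),(533,497),(136,548)])/[7,6.9]+[450,222]
ms=o([(-74,64,44),(74,64,44),(74,-64,44),(-74,-64,44),(74,-64,0),(-74,-64,0)])/1e3
us=o([(74,170),(513,67),(659,374),(186,496),(652,450),(190,573)])/[6,5.7]+[270,340]
ut=ut-.5+.5/7; us=us-.5+.5/6
print(fit([(t,mt,ut)],[.46,-.42,.1]));print(fit([(s,ms,us)],[.46,-.42,.1]))
q=fit([(t,mt,ut),(s,ms,us)],[.46,-.42,.1]);print(q)
# rib top centre in top
mr=o([(7,35,78),(7,-35,78),(-7,-35,78),(-7,35,78)])/1e3
c,sn=np.cos(q[0][2]),np.sin(q[0][2])
P=np.c_[q[0][0]+c*mr[:,0]-sn*mr[:,1],q[0][1]+sn*mr[:,0]+c*mr[:,1],mr[:,2]]
print((proj(t,P)-[450,222]+.43)*[7,6.9]); print((proj(s,P)-[270,340]+.43)*[6,5.7])
cv2.imwrite('pics/d2t.png',cv2.resize(t['frame'][225:310,270:358],None,fx=7,fy=7,interpolation=cv2.INTER_CUBIC))
cv2.imwrite('pics/d2s.png',cv2.resize(s['frame'][215:290,260:335],None,fx=8,fy=8,interpolation=cv2.INTER_CUBIC))
"
```

```text
(array([ 0.4672, -0.4274,  0.128 ]), np.float64(0.6280844878368725), array([[-0.0304,  0.0669],
       [-0.1445, -0.4888],
       [ 0.0369,  0.6281],
       [ 0.1332, -0.2235]]))
(array([ 0.467 , -0.4255,  0.1345]), np.float64(0.6723883407493076), array([[ 0.0596, -0.4466],
       [-0.0639, -0.3329],
       [ 0.6724, -0.4088],
       [-0.0341,  0.1243],
       [-0.163 ,  0.2924],
       [-0.4687,  0.5542]]))
(array([ 0.4671, -0.4262,  0.1322]), np.float64(0.8260365146800268), array([[-0.6616,  0.2628],
       [-0.8165, -0.5248],
       [-0.3716,  0.556 ],
       [-0.2321, -0.0526],
       [ 0.1776, -0.2582],
       [ 0.1335, -0.0275],
       [ 0.7535,  0.0013],
       [-0.0606,  0.3981],
       [-0.0855,  0.7004],
       [-0.4943,  0.826 ]]))
[[209.0127 275.8559]
 [428.7947 249.9787]
 [437.0458 292.8924]
 [216.7661 318.8443]]
[[349.4202 113.2088]
 [423.6796 286.6519]
 [378.3936 297.8774]
 [306.244  123.244 ]]
```

View pics/d2t.png

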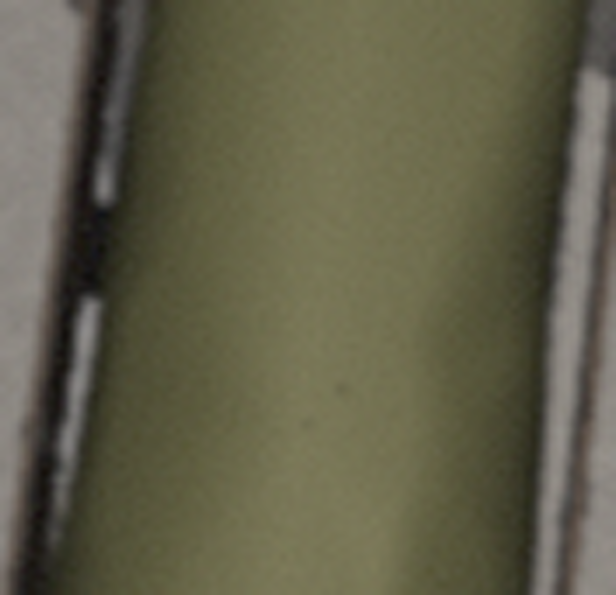

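View pics/d2s.png

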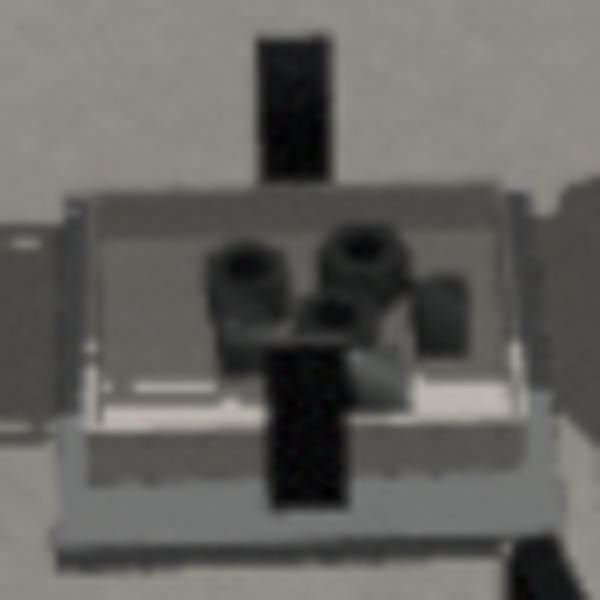

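```bash
python3 -c "
from h import *
t=cv2.imread('pics/t1.png');s=cv2.imread('pics/s1.png')
cv2.imwrite('pics/e1.png',cv2.resize(t[225:310,270:358],None,fx=7,fy=7,interpolation=cv2.INTER_CUBIC))
cv2.imwrite('pics/e2.png',cv2.resize(s[215:290,260:335],None,fx=8,fy=8,interpolation=cv2.INTER_CUBIC))
"
```

```text
(no output)
```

View pics/e1.png

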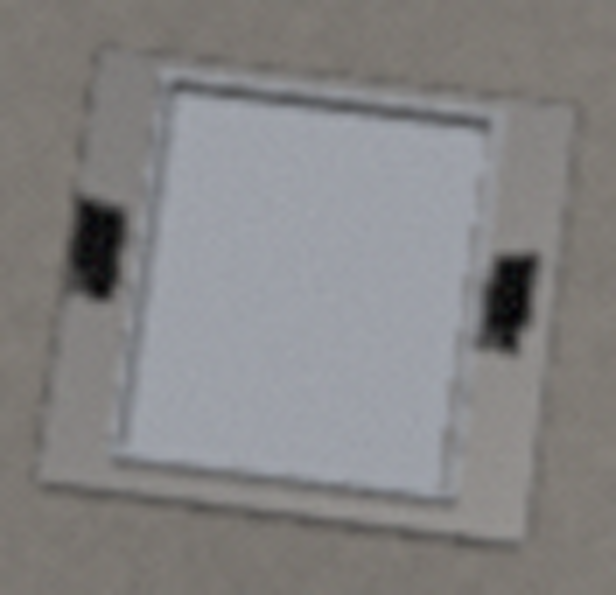

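View pics/e2.png

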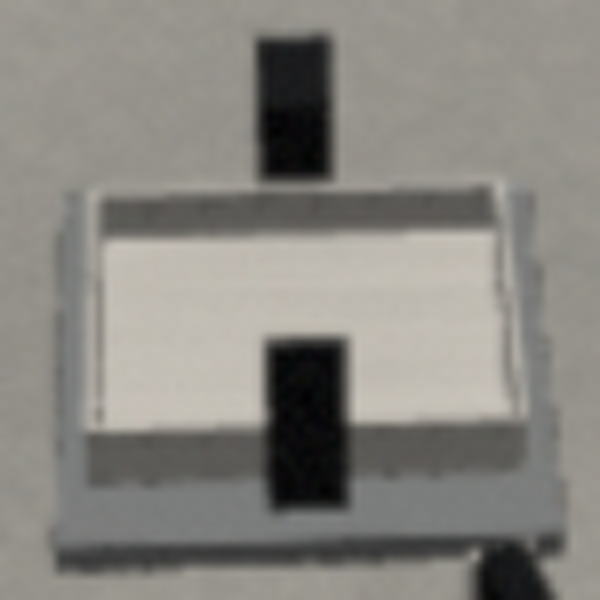

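```bash
python3 -c "
from h import *
np.set_printoptions(precision=4,suppress=True)
s=viewer.grab_frame('side');t=viewer.grab_frame('top');o=np.array
B=lambda a,b,z:o([(a,b,z),(a,-b,z),(-a,-b,z),(-a,b,z)])/1e3
ut=o([(100,48),(578,102),(522,542),(40,487),(160,72),(508,110),(455,500),(113,462)])/7-.5+.5/7+[270,225]
mt=np.r_[B(75,82.5,12),B(65,57,33)]
S=lambda a,b,z:o([(-a,b,z),(a,b,z),(a,-b,z),(-a,-b,z)])/1e3
us=o([(65,188),(535,190),(562,535),(55,540),(85,190),(503,182),(527,420),(86,432)])/8-.5+.5/8+[260,215]
ms=np.r_[S(75,82.5,12),S(65,57,33)]
print(fit([(t,mt,ut)],[.46,-.02,-.1]));print(fit([(s,ms,us)],[.46,-.02,-.1]))
print(fit([(t,mt,ut),(s,ms,us)],[.46,-.02,-.1])[:2])
# hooks: top quad centers
"
```

```text
(array([ 0.4641, -0.023 , -0.1061]), np.float64(1.2182366991324898), array([[-0.5952, -0.1481],
       [ 0.3169,  0.1296],
       [ 1.2182,  0.5305],
       [-0.6571, -0.1167],
       [ 0.3473, -0.0879],
       [-0.7041,  0.1125],
       [ 0.4054,  0.0332],
       [-0.3499, -0.484 ]]))
(array([ 0.4636, -0.0225, -0.1239]), np.float64(0.9142562918341071), array([[ 0.0541,  0.4855],
       [-0.4289, -0.9143],
       [ 0.2351, -0.3203],
       [-0.6247,  0.5884],
       [ 0.8777, -0.0604],
       [ 0.3628, -0.0801],
       [-0.0857,  0.2168],
       [-0.3375, -0.0341]]))
(array([ 0.4638, -0.0228, -0.1132]), np.float64(1.0363477158806518))
```

```bash
python3 -c "
from h import *
plan(.467,-.426,.16,-172.43,10)
"
```

```text
0.0170 0.0085 0.0051 7.9; 0.0181 0.0061 0.0051 7.9; 0.0187 0.0035 0.0051 7.9; 0.0190 0.0009 0.0051 7.9; 0.0190 -0.0017 0.0051 7.9; 0.0186 -0.0043 0.0051 7.9; 0.0178 -0.0069 0.0051 7.9; 0.0167 -0.0092 0.0051 7.9; 0.0152 -0.0115 0.0051 7.9; 0.0135 -0.0135 0.0051 7.9
```

{"name": "servo_tool", "arguments": {"moves": "0.017 0.0085 0 7.9; 0.018 0.006 0 7.9; 0.0185 0.0035 0 7.9; 0.019 0.001 0 7.9; 0.019 -0.0015 0 7.9", "grip": 0.06, "force": 60}}

```text
time_s: 38.5
tool_pos: [0.5135, -0.3434, 0.2107]
tool_rot: [1.256, -2.877, -0.004]
contact_force: [-0.2, 0.7, 0.4]
finger_gap: 0.0598
```

{"name": "servo_tool", "arguments": {"moves": "0.0185 -0.004 0 7.9; 0.018 -0.007 0 7.9; 0.0165 -0.009 0 7.9; 0.015 -0.0115 0 7.9; 0.0135 -0.0135 0 7.9"}}

```text
time_s: 39.0
tool_pos: [0.4669, -0.4261, 0.2107]
tool_rot: [0.21, -3.132, -0.003]
contact_force: [0.2, -0.2, -0.3]
finger_gap: 0.0604
```

{"name": "servo_tool", "arguments": {"moves": "0 0 0.02 0; 0 0 0.02 0; 0 0 0 0"}}

```text
time_s: 39.3
tool_pos: [0.466, -0.4246, 0.1673]
tool_rot: [0.218, -3.127, -0.009]
contact_force: [-0.6, -0.2, -0.0]
finger_gap: 0.06
```

```bash
python3 -c "
from h import *
st()
plan(.467,-.426,.12,-172.43,1)
s=viewer.grab_frame('side')
cv2.imwrite('pics/f1.png',cv2.resize(s['frame'][290:445,260:400],None,fx=4,fy=3.8,interpolation=cv2.INTER_CUBIC))
"
```

```text
t39.3 [ 0.466  -0.4246  0.1673] yaw -172.04 tilt 0.0087 F [-0.6 -0.2 -0. ] gap 0.0600 j [-0.42  0.13  0.07 -0.   -1.51  0.56]
-0.0008 -0.0015 0.0473 0.4
```

View pics/f1.png

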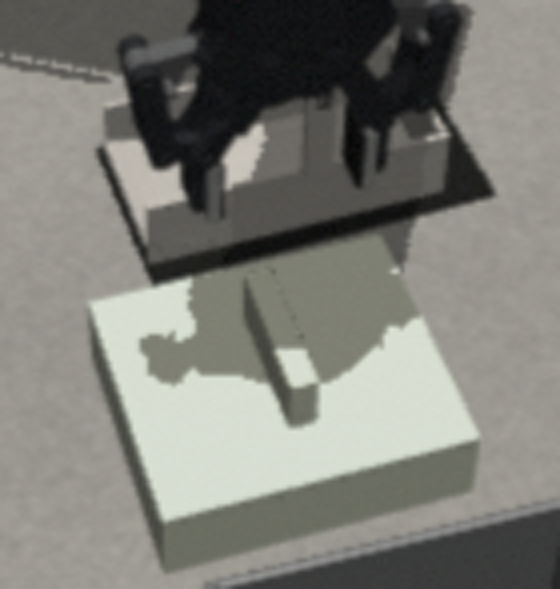

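{"name": "servo_tool", "arguments": {"moves": "-0.0005 -0.0005 0.02 0.4; 0 0 0.025 0; 0 0 0.025 0; 0 0 0.015 0; 0 0 0 0"}}

```text
time_s: 39.85
tool_pos: [0.4675, -0.4255, 0.0857]
tool_rot: [0.207, -3.131, -0.004]
contact_force: [0.4, 0.3, -0.5]
finger_gap: 0.06
```

```bash
python3 -c "
from h import *
viewer.grab_frame('top')
st()
plan(.467,-.426,.053,-172.43,1)
"
```

```text
t39.9 [ 0.4682 -0.4262  0.0877] yaw -172.42 tilt 0.0013 F [0.2 0.1 0.6] gap 0.0600 j [-0.42  0.16 -0.05  0.   -1.36  0.55]
0.0011 0.0004 0.0347 0.0
```

{"name": "servo_tool", "arguments": {"moves": "0.001 0 0.012 0; 0 0 0.012 0; 0 0 0.008 0; 0 0 0.002 0; 0 0 0 0"}}

```text
time_s: 40.4
tool_pos: [0.4671, -0.4263, 0.0533]
tool_rot: [0.207, -3.134, -0.001]
contact_force: [-0.2, -0.6, -0.4]
finger_gap: 0.0601
```

{"name": "servo_tool", "arguments": {"moves": "0 0 0 0; 0 0 0 0; 0 0 0 0; 0 0 0 0; 0 0 0 0", "grip": 0.0, "force": 40}}

```text
time_s: 40.9
tool_pos: [0.4676, -0.4265, 0.0544]
tool_rot: [-0.207, 3.134, -0.001]
contact_force: [0.0, 0.0, 2.0]
finger_gap: 0.0135
```

```bash
python3 -c "
from h import *
s=viewer.grab_frame('side')
st()
cv2.imwrite('pics/f2.png',cv2.resize(s['frame'][290:445,260:400],None,fx=4,fy=3.8,interpolation=cv2.INTER_CUBIC))
"
```

```text
t41.0 [ 0.4676 -0.4265  0.0544] yaw -172.44 tilt 0.0009 F [ 0.5 -0.6  2.4] gap 0.0129 j [-0.42  0.18 -0.09  0.   -1.3   0.56]
```

View pics/f2.png

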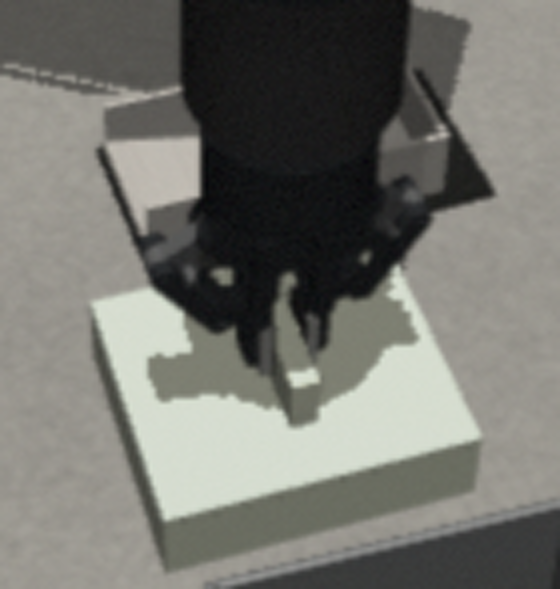

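{"name": "servo_tool", "arguments": {"moves": "0 0 0 0; 0 0 -0.01 0; 0 0 -0.02 0; 0 0 -0.03 0; 0 0 -0.03 0", "force": 120}}

```text
time_s: 41.45
tool_pos: [0.4667, -0.426, 0.144]
tool_rot: [0.207, -3.133, -0.002]
contact_force: [0.3, -0.6, -1.7]
finger_gap: 0.0116
```

{"name": "servo_tool", "arguments": {"moves": "0 0 -0.03 0; 0 0 -0.02 0; 0 0 -0.01 0; 0 0 0 0; 0 0 0 0"}}

```text
time_s: 41.95
tool_pos: [0.4671, -0.4259, 0.2021]
tool_rot: [0.207, -3.133, -0.003]
contact_force: [0.8, -0.1, -1.7]
finger_gap: 0.0118
```

```bash
python3 -c "
from h import *
s=viewer.grab_frame('side')
st()
cv2.imwrite('pics/f3.png',cv2.resize(s['frame'][230:445,240:440],None,fx=3,fy=2.7,interpolation=cv2.INTER_CUBIC))
plan(.4643,-.023,.205,173.5,12)
"
```

```text
t42.0 [ 0.4669 -0.4259  0.2017] yaw -172.44 tilt 0.0032 F [ 0.  -0.1 -2.2] gap 0.0117 j [-0.42  0.13  0.12 -0.   -1.57  0.56]
-0.0042 0.0333 -0.0003 1.2; -0.0035 0.0334 -0.0003 1.2; -0.0028 0.0335 -0.0003 1.2; -0.0021 0.0335 -0.0003 1.2; -0.0015 0.0335 -0.0003 1.2; -0.0008 0.0336 -0.0003 1.2; -0.0001 0.0336 -0.0003 1.2; 0.0006 0.0336 -0.0003 1.2; 0.0013 0.0335 -0.0003 1.2; 0.0020 0.0335 -0.0003 1.2; 0.0027 0.0335 -0.0003 1.2; 0.0033 0.0334 -0.0003 1.2
```

View pics/f3.png

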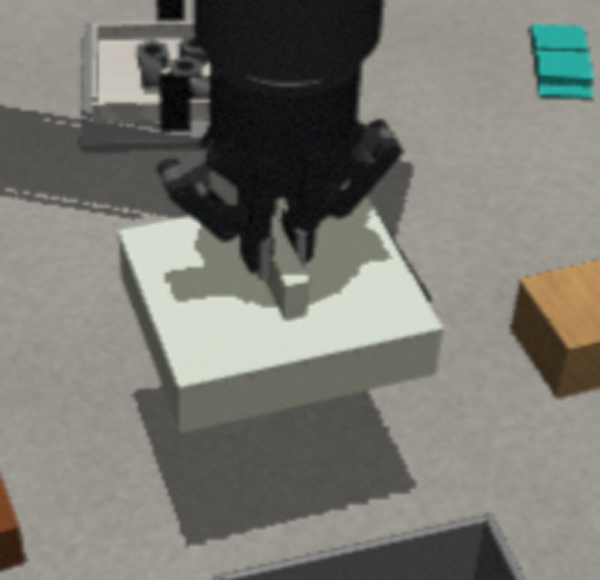

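Cover held level; carry it over to the dish.

{"name": "servo_tool", "arguments": {"moves": "-0.004 0.033 -0.003 1.2; -0.0035 0.033 0 1.2; -0.003 0.0335 0 1.2; -0.002 0.0335 0 1.2; -0.0015 0.0335 0 1.2"}}

```text
time_s: 42.5
tool_pos: [0.4656, -0.2578, 0.205]
tool_rot: [0.041, -3.139, -0.001]
contact_force: [-0.5, -0.4, -2.2]
finger_gap: 0.0116
```

{"name": "servo_tool", "arguments": {"moves": "-0.001 0.0335 0 1.2; 0 0.0335 0 1.2; 0.0005 0.0335 0 1.2; 0.0015 0.0335 0 1.2; 0.002 0.0335 0 1.2"}}

```text
time_s: 43.0
tool_pos: [0.465, -0.0903, 0.2053]
tool_rot: [-0.123, -3.137, 0.0]
contact_force: [0.2, 1.0, -1.7]
finger_gap: 0.0117
```

{"name": "servo_tool", "arguments": {"moves": "0.0025 0.0335 0 1.2; 0.0035 0.0335 0 0.9; 0 0 0 0; 0 0 0 0"}}

```text
time_s: 43.4
tool_pos: [0.4653, -0.0238, 0.2056]
tool_rot: [-0.176, -3.135, 0.001]
contact_force: [-0.2, -1.0, -1.4]
finger_gap: 0.0113
```

```bash
python3 -c "
from h import *
views('g1')
plan(.4643,-.023,.15,173.5,3)
"
```

```text
t43.5 [ 0.4654 -0.0248  0.2061] yaw 173.45 tilt 0.0014 F [-0.4 -0.6 -1.7] gap 0.0117 j [ 0.38 -0.33 -0.29 -0.   -1.61 -0.5 ]
0.0004 0.0006 0.0187 -0.0; 0.0004 0.0006 0.0187 -0.0; 0.0004 0.0006 0.0187 -0.0
```

View pics/g1.png

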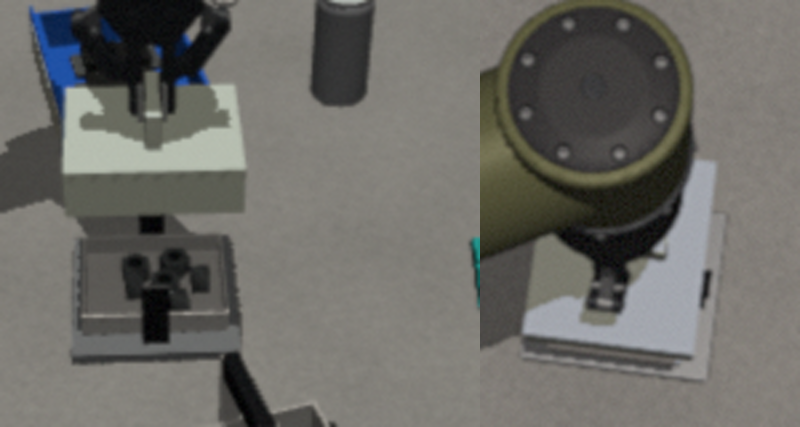

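{"name": "servo_tool", "arguments": {"moves": "0.001 0.002 0.02 0; 0 0 0.02 0; 0 0 0.015 0; 0 0 0.008 0; 0 0 0 0"}}

```text
time_s: 44.0
tool_pos: [0.4644, -0.0228, 0.1427]
tool_rot: [-0.18, -3.134, 0.001]
contact_force: [1.3, -0.3, -1.5]
finger_gap: 0.0117
```

```bash
python3 -c "
from h import *
s=viewer.grab_frame('side');t=viewer.grab_frame('top')
st()
cv2.imwrite('pics/g2s.png',cv2.resize(s['frame'][190:290,250:345],None,fx=6,fy=6,interpolation=cv2.INTER_CUBIC))
cv2.imwrite('pics/g2t.png',cv2.resize(t['frame'][205:310,265:365],None,fx=6,fy=5.7,interpolation=cv2.INTER_CUBIC))
"
```

```text
t44.1 [ 0.4653 -0.0225  0.1446] yaw 173.44 tilt 0.0009 F [ 0.1 -0.3 -1.4] gap 0.0118 j [ 0.39 -0.33 -0.4   0.   -1.49 -0.5 ]
```

View pics/g2s.png

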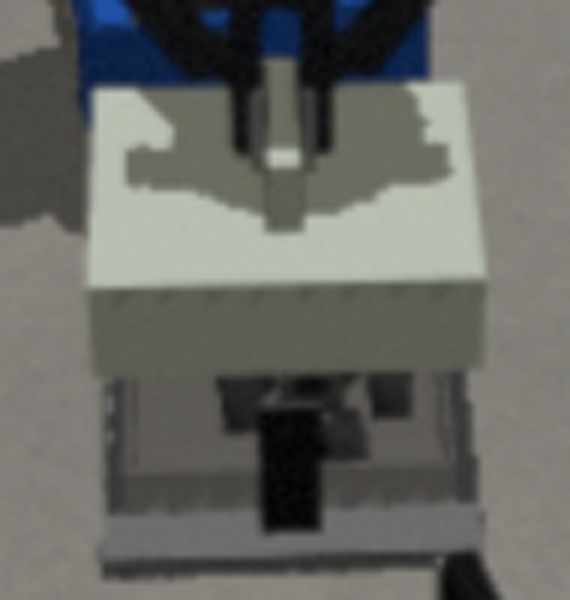

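View pics/g2t.png

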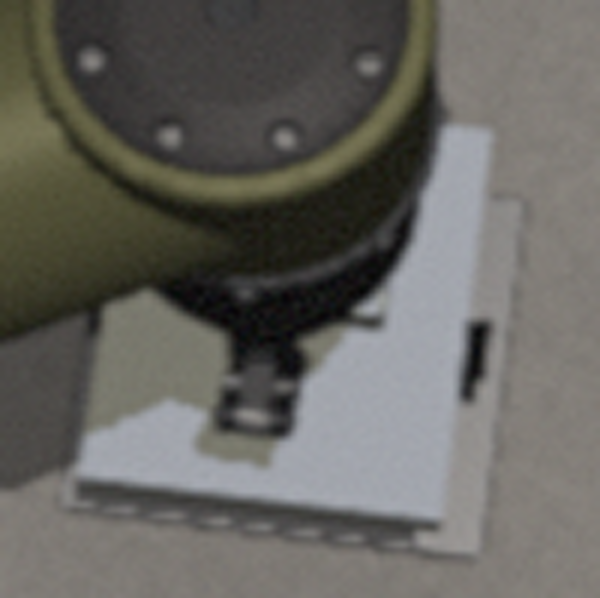

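```bash
python3 -c "
from h import *
np.set_printoptions(precision=4,suppress=True)
s=viewer.grab_frame('side');t=viewer.grab_frame('top');o=np.array
st()
us=o([(95,88),(467,85),(485,277),(88,287),(480,370),(94,378)])/6-.5+.5/6+[250,190]
ut=o([(493,128),(440,521),(77,482)])/[6,5.7]-.42+[265,205]
for zb in (.0885,.0905,.0925):
  ms=o([(-74,64,44),(74,64,44),(74,-64,44),(-74,-64,44),(74,-64,0),(-74,-64,0)])/1e3+[0,0,zb]
  mt=o([(74,-64,44),(-74,-64,44),(-74,64,44)])/1e3+[0,0,zb]
  a=fit([(s,ms,us)],[.46,-.02,-.1]);b=fit([(t,mt,ut)],[.46,-.02,-.1]);c=fit([(s,ms,us),(t,mt,ut)],[.46,-.02,-.1])
  print(zb,a[:2],b[:2],c[:2]); 
print(a[2])
"
```

```text
t44.2 [ 0.4654 -0.0223  0.1449] yaw 173.46 tilt 0.0016 F [ 0.1 -0.8 -1.6] gap 0.0117 j [ 0.39 -0.33 -0.4   0.   -1.49 -0.5 ]
0.0885 (array([ 0.4637, -0.0233, -0.124 ]), np.float64(0.49837014988770534)) (array([ 0.4643, -0.0229, -0.1085]), np.float64(0.5055338200050414)) (array([ 0.4639, -0.0232, -0.1168]), np.float64(0.8986408666689272))
0.0905 (array([ 0.4634, -0.0259, -0.124 ]), np.float64(0.5867462870816098)) (array([ 0.464 , -0.0229, -0.1085]), np.float64(0.46086860979784205)) (array([ 0.4637, -0.0242, -0.1181]), np.float64(1.0618305093536264))
0.0925 (array([ 0.4631, -0.0284, -0.124 ]), np.float64(0.6755922150345555)) (array([ 0.4638, -0.023 , -0.1085]), np.float64(0.42661883344135276)) (array([ 0.4635, -0.0253, -0.1195]), np.float64(1.4731793185322886))
[[ 0.0877 -0.1319]
 [-0.0718 -0.6476]
 [ 0.3473  0.343 ]
 [-0.5239 -0.0133]
 [ 0.6756  0.0718]
 [-0.4995  0.1131]]
```

{"name": "servo_tool", "arguments": {"moves": "0 0 0.01 0; 0 0 0.01 0; 0 0 0.01 0; 0 0 0.008 0; 0 0 0 0"}}

```text
time_s: 44.7
tool_pos: [0.4644, -0.0222, 0.1042]
tool_rot: [-0.179, -3.135, 0.0]
contact_force: [0.7, -0.7, -4.5]
finger_gap: 0.0118
```

```bash
python3 -c "
from h import *
views('g3')
"
```

```text
t44.8 [ 0.4642 -0.0222  0.1045] yaw 173.46 tilt 0.0024 F [ 0.2  0.1 -5.5] gap 0.0112 j [ 0.39 -0.31 -0.46 -0.   -1.42 -0.5 ]
```

View pics/g3.png

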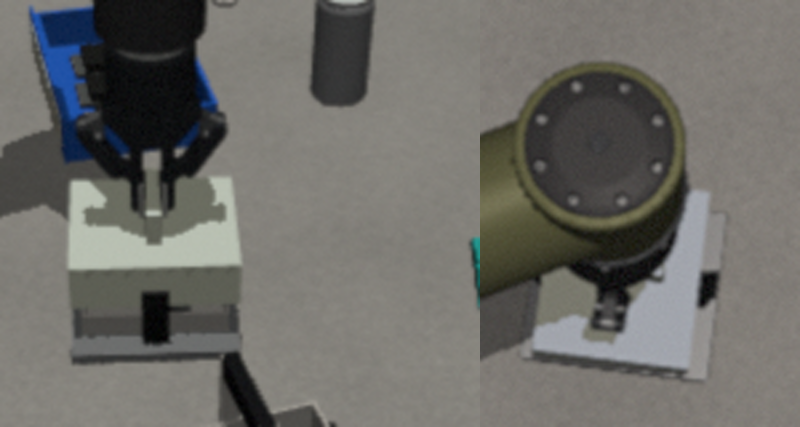

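{"name": "servo_tool", "arguments": {"moves": "0 0 0.008 0; 0 0 0.008 0; 0 0 0.008 0; 0 0 0.006 0; 0 0 0 0"}}

```text
time_s: 45.3
tool_pos: [0.4643, -0.0222, 0.0743]
tool_rot: [-0.179, -3.135, 0.0]
contact_force: [1.1, -0.5, -4.8]
finger_gap: 0.0114
```

```bash
python3 -c "
from h import *
views('g4')
"
```

```text
t45.4 [ 0.4641 -0.0222  0.0745] yaw 173.45 tilt 0.0024 F [ 0.3 -0.2 -5.3] gap 0.0117 j [ 0.39 -0.3  -0.51 -0.   -1.36 -0.5 ]
```

View pics/g4.png

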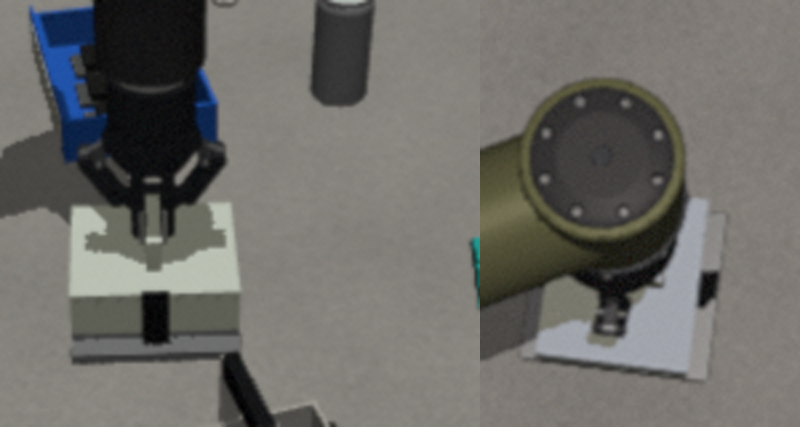

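{"name": "servo_tool", "arguments": {"moves": "0 0 0.004 0; 0 0 0.003 0; 0 0 0.002 0; 0 0 0 0"}}

```text
time_s: 45.8
tool_pos: [0.4649, -0.0222, 0.0666]
tool_rot: [-0.179, -3.136, -0.0]
contact_force: [0.7, 0.1, -1.5]
finger_gap: 0.0121
```

{"name": "servo_tool", "arguments": {"moves": "0 0 0.002 0; 0 0 0 0; 0 0 0 0"}}

```text
time_s: 46.1
tool_pos: [0.465, -0.0222, 0.0666]
tool_rot: [0.179, 3.136, -0.0]
contact_force: [-6.7, 2.3, 9.9]
finger_gap: 0.0119
```

```bash
python3 -c "
from h import *
s=viewer.grab_frame('side')
st()
cv2.imwrite('pics/g5.png',cv2.resize(s['frame'][200:290,250:345],None,fx=6,fy=6,interpolation=cv2.INTER_CUBIC))
"
```

```text
t46.1 [ 0.465  -0.0222  0.0666] yaw 173.48 tilt 0.0005 F [-6.8  1.7 10. ] gap 0.0115 j [ 0.39 -0.29 -0.52  0.   -1.34 -0.5 ]
```

View pics/g5.png

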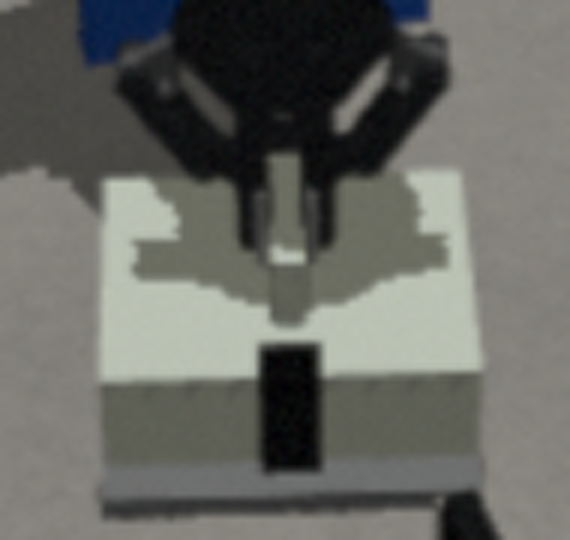

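{"name": "servo_tool", "arguments": {"moves": "0 0 0.002 0; 0 0 0 0; 0 0 0 0"}}

```text
time_s: 46.45
tool_pos: [0.4651, -0.0223, 0.0665]
tool_rot: [0.178, 3.135, -0.001]
contact_force: [-12.9, 3.6, 20.3]
finger_gap: 0.0117
```

{"name": "servo_tool", "arguments": {"moves": "0 0 -0.002 0; 0 0 -0.001 0; 0 0 0 0; 0 0 0 0; 0 0 0 0", "grip": 0.05}}

```text
time_s: 46.95
tool_pos: [0.4647, -0.0223, 0.0654]
tool_rot: [-0.179, -3.136, 0.0]
contact_force: [-0.4, -0.1, -0.3]
finger_gap: 0.0499
```

```bash
python3 -c "
from h import *
views('g6')
"
```

```text
t47.0 [ 0.4648 -0.0223  0.0656] yaw 173.46 tilt 0.0005 F [-0.1  0.  -0.6] gap 0.0501 j [ 0.39 -0.29 -0.52 -0.   -1.34 -0.5 ]
```

View pics/g6.png

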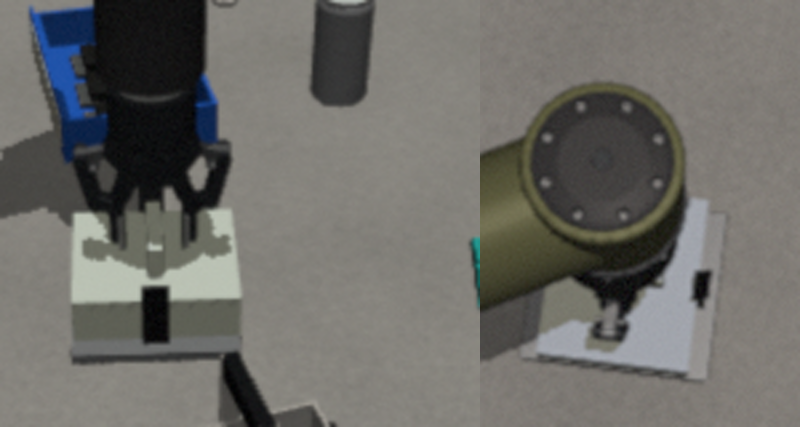

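Bottomed hard at 20 N without moving; released. Lift away and check everything.

{"name": "servo_tool", "arguments": {"moves": "0 0 -0.02 0; 0 0 -0.04 0; 0 0 -0.05 0; 0 -0.03 -0.05 0; 0 -0.05 -0.02 0"}}

```text
time_s: 47.55
tool_pos: [0.458, -0.0936, 0.2421]
tool_rot: [0.173, 3.13, 0.001]
contact_force: [1.6, -0.7, 0.4]
finger_gap: 0.0501
```

{"name": "servo_tool", "arguments": {"moves": "0 -0.05 0 0; 0 -0.05 0 0; 0 -0.05 0 0; 0 -0.05 0 0; 0 -0.05 0 0"}}

```text
time_s: 48.05
tool_pos: [0.4276, -0.3444, 0.2372]
tool_rot: [0.179, 3.136, -0.0]
contact_force: [1.3, 0.4, -0.9]
finger_gap: 0.0498
```

{"name": "servo_tool", "arguments": {"moves": "0 -0.05 0 0; 0.02 -0.05 0 0; 0.02 -0.04 0 0; 0.02 -0.03 0 0; 0 0 0 0"}}

```text
time_s: 48.55
tool_pos: [0.3481, -0.5038, 0.2363]
tool_rot: [-0.187, -3.134, -0.001]
contact_force: [-0.4, 0.6, 1.0]
finger_gap: 0.0504
```

```bash
python3 -c "
from h import *
s=grab('side','z1s.png');t=grab('top','z1t.png');st()
cv2.imwrite('pics/z1tc.png',cv2.resize(t['frame'][190:320,90:470],None,fx=2.1,fy=2.1,interpolation=cv2.INTER_CUBIC))
cv2.imwrite('pics/z1sc.png',cv2.resize(s['frame'][140:370,240:440],None,fx=3,fy=2.6,interpolation=cv2.INTER_CUBIC))
"
```

```text
t48.6 [ 0.3504 -0.5015  0.2366] yaw 173.35 tilt 0.0010 F [0.3 0.4 0.2] gap 0.0502 j [-0.63  0.07  0.13 -0.   -1.63  0.52]
```

View pics/z1tc.png

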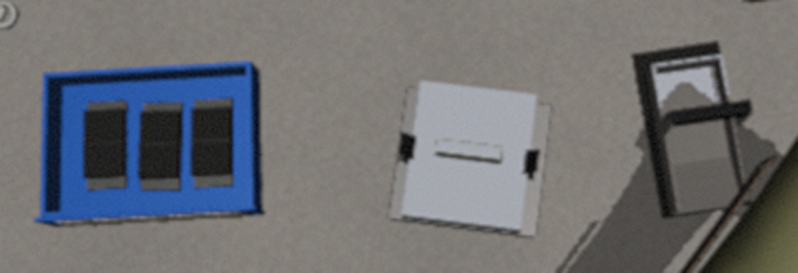

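View pics/z1sc.png

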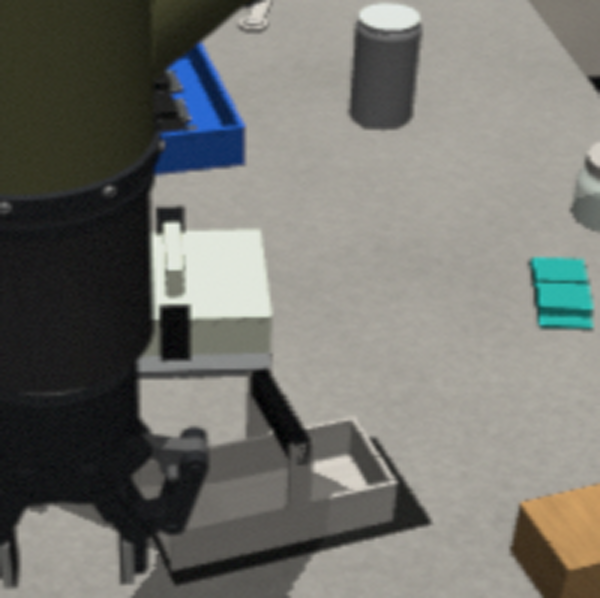

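View pics/z1t.png

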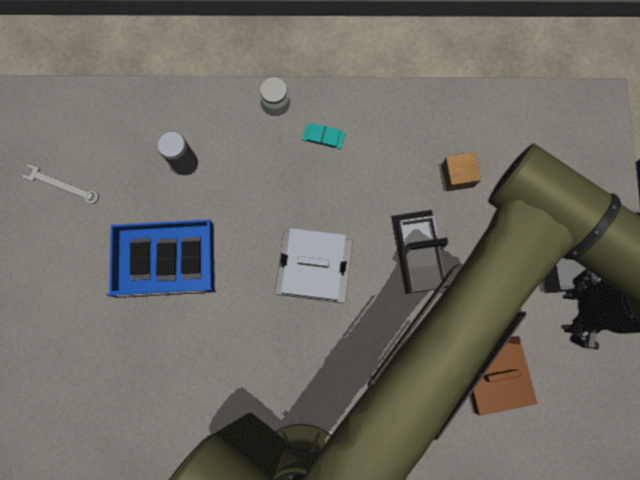

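```bash
python3 -c "
from h import *
t=cv2.imread('pics/z1t.png')
cv2.imwrite('pics/z2.png',cv2.resize(t[225:310,270:358],None,fx=7,fy=7,interpolation=cv2.INTER_CUBIC))
cv2.imwrite('pics/z3.png',cv2.resize(t[205:300,380:460],None,fx=6,fy=6,interpolation=cv2.INTER_CUBIC))
"
```

```text
(no output)
```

View pics/z2.png

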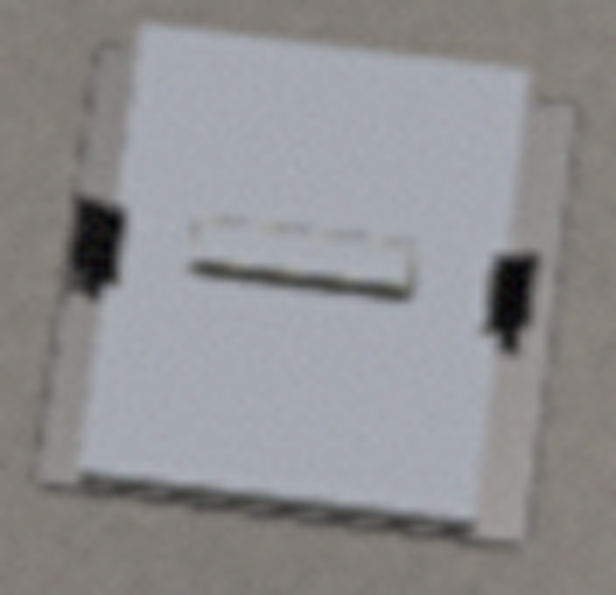

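View pics/z3.png

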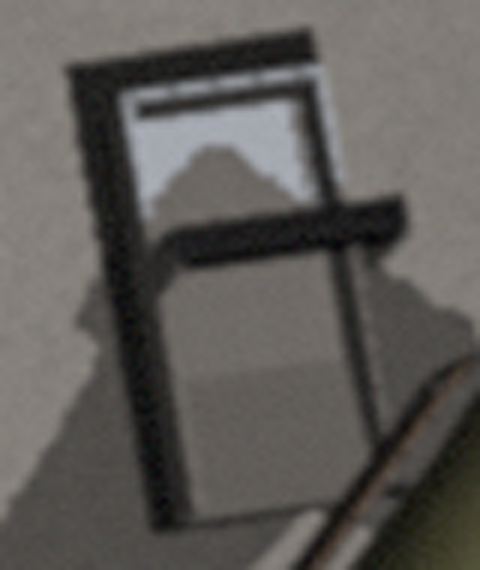

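```bash
python3 -c "
from h import *
t=grab('top');o=np.array
m=o([(74,64,56),(74,-64,56),(-74,-64,56),(-74,64,56)])/1e3
u=o([(135,25),(530,68),(477,522),(80,472)])/7-.43+[270,225]
print(fit([(t,m,u)],[.46,-.02,-.1])[:2])
m=o([(7,35,90),(7,-35,90),(-7,-35,90),(-7,35,90)])/1e3
u=o([(195,217),(414,242),(410,290),(190,264)])/7-.43+[270,225]
print(fit([(t,m,u)],[.46,-.02,-.1])[:2])
# scoop handle top z=.121
a=o([(150,250),(405,215)])
u=o([(165,252),(408,218)])/6-.43+[380,205]
P=[atz(t,x,.121) for x in u]; print(P,(P[0]+P[1])/2)
"
```

```text
(array([ 0.46513145, -0.02264058, -0.1030649 ]), np.float64(0.49833197660467476))
(array([ 0.464812  , -0.02259438, -0.10373723]), np.float64(0.3043478008996203))
[array([ 0.49301575, -0.2255105 ,  0.121     ]), array([ 0.50641024, -0.3124277 ,  0.121     ])] [ 0.499713  -0.2689691  0.121    ]
```

```bash
python3 -c "
from h import *
print(r.job_done()); st()"
```

```text
the job is handed in; nothing more can be done
None
the job is handed in; nothing more can be done
```

The kit is made up and handed in at about 49 s of the 210 s allowed. No verdict came back; these are my own last checks, nearly all from the camera pictures.

- **Brake pads:** there were three, and all lie flat side by side in the blue drawer.
- **Wheel nuts:** there were six. I gripped the scoop by its side walls near the back and eased the grip so it tipped about that point. The lip stayed down in the dish while it tipped. All six nuts were in the dish before the cover went on; a few were standing on edge.
- **Scoop:** it stands empty and looks level on its mat, its origin about 10 mm from the mat centre.
- **Cover:** it bottomed on the base and did not move under a 20 N press. From above, its centre is about 1 mm from the dish centre. Both hooks overlap it and show at the same pixels as at the start, so I take them as snapped shut and upright.
- **Carton and can:** neither appears to have moved, and the arm is clear of everything.

Nothing failed in these checks. The two cameras disagreed by about 1° on the base and cover angle, but by the same amount for both parts. I could not read the hook angles or the scoop's tilt directly, only judge them from the pictures.

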